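# Load the swivel spray hanger

### The arm

A 6-joint arm with a two-finger parallel gripper is mounted at the origin on the work surface. World frame = base frame: x ahead of the robot, y to its left, z up, the work surface at z = 0. Lengths are in m, angles in rad, forces in N, time in s.
With the tool pointing down it reaches from about 0.375 to 0.9 m from the base axis. Payload 3.1 kg.
Tool frame: the origin (TCP) lies midway between the tips of the shut fingers; the grasp point (between the pads) lies 19 mm behind it; x points along the fingers, y is the direction in which the jaws open and shut, and the axes are right-handed (so a half turn about x gives the same grasp; the last joint's range is limited). The gripper opens to 87 mm and grips with 3 to 60 N. Pads are 19 mm wide; open, the fingers measure 117 mm over their backs; the gripper's body (75 mm by 190 mm) begins 51 mm behind the grasp point.
Start: joints at [-1.286, 0.527, 1.433, -0, 1.181, -0.178], TCP at [0.279, -0.559, 0.223] pointing down, gripper open.
Joint ranges: [-3.08, 3.08], [-0.75, 2.2], [0.22, 2.44], [-1.43, 4.57], [0, 2.65], [-2.85, 2.85]. Speed limits (rad/s): [2.79, 2.79, 3.14, 3.14, 3.14, 3.14].

### API

Orientations are given as a unit quaternion [x, y, z, w].
In Python, from rig import get_obs, imaging, robot gives the robot as it stands.
- The arm moves only by the shell command python3 -m inch 'ROWS' [FORCE]. ROWS is JSON, a list of rows, each a list of 3 entries, a list of its own where there are three numbers: the finger opening in mm, from 0 to 87, then the shift along the tool's x, y, z in mm, then the turn, a rotation vector about the tool's x, y, z in degrees. In form: [[grip, [dx, dy, dz], [wx, wy, wz]], ...]. A call has 1 to 12 rows; each row shifts and turns the pose as measured when the row begins, along the tool's axes as they then stand; what a row does not reach is not made up. A row lasts 1/8 s, in which the tool goes at most 62.5 mm and 10.7 degrees, less where a joint would pass 70% of its speed; a pose out of reach is approached as far as the arm can. A call with a gripper value outside its range is refused whole. The fingers move at their own pace and stop on an object; FORCE is the grip in N (left out, the last holds). Time passes only in rows, so rows that do not move let the fingers close. It gives the time, the measured TCP pose, the force and the opening at its end, in the units of the state.
- get_obs(): the state, without advancing time (a new reading comes with each control period).
- imaging.camera(name): name is "scene" or "top" or "wrist"; returns the picture (384x512x3 uint8, red, green, blue); there is no depth.
- imaging.camera_params(name): a dict with "camera_matrix" (3x3 intrinsics, pixels), "k1" (the pictures are not rectified: a ray, as slopes to the right and down, at radius r is drawn at 1 + k1 r^2 times it, then the intrinsics apply), "xyz" and "rotation" of the camera in the world. Camera axes: x right, y down, z forward; pixel columns grow to the right and rows downward; lengths in m; the calibration is good to about 2 mm. A picture is of the moment at which its call begins: read the wrist's pose just before it. camera_params takes no time and is no camera call; for the wrist camera it gives the pose at the moment of the call.
- robot.hand_in(): hands the job in, once; it reports no verdict.
Trained networks look in the newest picture that a camera, given by its name, has taken for a name from the list of things; names that differ only in an ending like _2 or _b are one class to them, and where a whole thing is asked for, a point or a joint stands for the part that bears it (a point fixed in the world has none). Each returns a list of dicts, best first, with "confidence" (0 to 1); they miss things now and then, are a little off and sometimes report something else, mostly with a low value. They report only what shows in the picture. A call takes as long as a camera call. They do not tell look-alikes from the thing itself.
- imaging.cut_out(camera, target): "pixels" (384x512 bool, what is visible of it) and "box" ([centre column, centre row, width, height] in pixels, round what is visible of it).
- imaging.tip_of(camera, target): "pixel" ([column, row] in pixels: a listed point, or the origin of a listed thing).
The state is a dict: "time": time; "q": joint angles; "joint_velocities": joint speeds; "joint_torque": joint torques, N m; "position": TCP position; "tool_rot": TCP orientation; "ft_force": force on the tool from outside, world axes, zero at the start; "moment": the same for the moment, N m; "grip_width": finger opening in m.
Only numpy, scipy, OpenCV 4.12 (cv2) and the standard library are available. Lean on these libraries where they do the work, as an engineer would, in place of code of your own. Each camera call takes 0.05 s, during which the arm holds its last target. There are 200 camera calls.

### The job

Get the eye brackets ready for priming: pull up the hanger's plunger, twist it so that it stays out by itself, swing the empty hanger to the loading position and twist the plunger back so that its pin drops fully home. Then hang every bracket on the table by its eye, one to a peg, and, when all are hung, hold the plunger out again in the same way, swing the loaded hanger back to the spray position and let the pin lock it there. Leave the other things on the bench where they are.

Things in the scene. Friction and masses are not known exactly. Their poses are not given: they have to be found in the camera images.
- hanger (a joint): Angle (rad) of the swivel hanger: steel disc, column, level crossbar 250 mm long with 4 pegs on one side. 0 = spray position (as found; pegs along base +x). Grows clockwise from above to 1.571 = loading position (pegs along base -y, to the robot's right). Firm stops at exactly 0 and 1.571, where the disc has its notches (play 0.01). Friction 0.1 N m: stays where left.
- pull (a joint): Lift (m) of the plunger. 0 = fully home, pin in a notch, hanger locked; at most 0.020. A spring draws it down (6 N at 0, 10 N at the top, with its weight). Above 0.0125 the hanger is free. It reads about 0.0145 when it rests held out; about 0.0125 with the twist at 0 and the pin resting on the disc between the notches.
- twist (a joint): Turn (rad) of the plunger's T-handle, counter-clockwise from above, -0.05 to 1.35. 0 = lock: cross pin in the collar's slot, cannot turn while down. Lifted 0.016 or more it turns freely; turned to about 1.2 (at least 0.6) and let go, the cross pin rests on the collar and holds the plunger out. Turned back to 0 it drops by itself.
- t_handle (a point): Middle of the black T-handle on top of the plunger beside the disc: bar 44 mm long (this frame's x), 12 mm wide (y), 22 mm high (11 mm above and below this point); it rises and turns with the plunger. 166 mm above the table when home. Grip it from above across its width. About 85 mm free around it.
- grip_post (a point): On the axis of the hanger's upright round black grip post, 22 mm diameter, 75 mm from the hanger's axis, opposite the pegs. The point is 150 mm above the table, at the height to take it; the post's top is 14 mm higher, its sleeve ends 42 mm lower. Led on a level arc about the hanger's axis (point base_top) it turns the hanger. Axes as the pegs'.
- base_top (a point): On the hanger's upright axis of rotation, on top of the fixed square base plate (340 mm, 12 mm thick, on the table). x and y are the base's axes, z up.
- peg1 (a point): On the axis of peg 1, 33 mm out from the crossbar's face: where to hang an eye. Steel peg, 8 mm diameter, straight, 66 mm long, along this frame's x, rising 8 mm over its length; its round tip is 33 mm further out and 4 mm higher than this point. y: along the crossbar (pegs 72 mm apart, peg1 at the +y end), z up. Crossbar's top: 158 mm above the table, 4 mm above this point.
- peg2 (a point): On the axis of peg 2, 33 mm out from the crossbar's face: where to hang an eye. Steel peg, 8 mm diameter, straight, 66 mm long, along this frame's x, rising 8 mm over its length; its round tip is 33 mm further out and 4 mm higher than this point. y: along the crossbar (pegs 72 mm apart, peg1 at the +y end), z up. Crossbar's top: 158 mm above the table, 4 mm above this point.
- peg3 (a point): On the axis of peg 3, 33 mm out from the crossbar's face: where to hang an eye. Steel peg, 8 mm diameter, straight, 66 mm long, along this frame's x, rising 8 mm over its length; its round tip is 33 mm further out and 4 mm higher than this point. y: along the crossbar (pegs 72 mm apart, peg1 at the +y end), z up. Crossbar's top: 158 mm above the table, 4 mm above this point.
- peg4 (a point): On the axis of peg 4, 33 mm out from the crossbar's face: where to hang an eye. Steel peg, 8 mm diameter, straight, 66 mm long, along this frame's x, rising 8 mm over its length; its round tip is 33 mm further out and 4 mm higher than this point. y: along the crossbar (pegs 72 mm apart, peg1 at the +y end), z up. Crossbar's top: 158 mm above the table, 4 mm above this point.
- bracket1: Welded steel eye bracket, 0.33 to 0.53 kg, may be absent: foot 50 (x) by 54 (y) by 12 mm; upright lug in its middle, 36 mm wide (x), 10 mm thick (y), top 80 mm above the underside. Round 18 mm eye through the lug along y, centre 32 mm up. Origin: middle of the underside, z up. Starts standing on its foot. Grip the lug by its thickness near the top, above the eye.
- bracket1_eye (a point): Centre of the eye of bracket1; axes as the bracket's (the eye's axis is y).
- bracket2: Welded steel eye bracket, 0.33 to 0.53 kg, may be absent: foot 50 (x) by 54 (y) by 12 mm; upright lug in its middle, 36 mm wide (x), 10 mm thick (y), top 80 mm above the underside. Round 18 mm eye through the lug along y, centre 32 mm up. Origin: middle of the underside, z up. Starts standing on its foot. Grip the lug by its thickness near the top, above the eye.
- bracket2_eye (a point): Centre of the eye of bracket2; axes as the bracket's (the eye's axis is y).
- bracket3: Welded steel eye bracket, 0.33 to 0.53 kg, may be absent: foot 50 (x) by 54 (y) by 12 mm; upright lug in its middle, 36 mm wide (x), 10 mm thick (y), top 80 mm above the underside. Round 18 mm eye through the lug along y, centre 32 mm up. Origin: middle of the underside, z up. Starts standing on its foot. Grip the lug by its thickness near the top, above the eye.
- bracket3_eye (a point): Centre of the eye of bracket3; axes as the bracket's (the eye's axis is y).
- bracket4: Welded steel eye bracket, 0.33 to 0.53 kg, may be absent: foot 50 (x) by 54 (y) by 12 mm; upright lug in its middle, 36 mm wide (x), 10 mm thick (y), top 80 mm above the underside. Round 18 mm eye through the lug along y, centre 32 mm up. Origin: middle of the underside, z up. Starts standing on its foot. Grip the lug by its thickness near the top, above the eye.
- bracket4_eye (a point): Centre of the eye of bracket4; axes as the bracket's (the eye's axis is y).
- can: Closed grey steel can, 68 mm diameter, 100 mm tall, 0.7 kg; not part of the job. Origin: underside or lying tool's middle.
- hammer: Hammer lying on the table; not part of the job. Origin: underside or lying tool's middle.
- wrench: Steel spanner lying on the table among the brackets; not part of the job. Origin: underside or lying tool's middle.
- offcut: Steel block 50 by 50 by 30 mm; not part of the job. Origin: underside or lying tool's middle.
- slag_stone: Grey lump, 72 mm across, 52 mm tall; not part of the job. Origin: underside or lying tool's middle.
- angle_iron: Piece of steel angle, 120 mm long, legs 40 mm; not part of the job. Origin: underside or lying tool's middle.
Mind the look-alikes: they are no part of the job. Leave any pink or red look-alike of the bracket3 alone.

How it is judged:
By the outcome, as a careful person would: the job done as asked, in the order asked, and still so for the second after the job is handed in, with the robot touching nothing.
Of bracket1, bracket2, bracket3, bracket4 only 2 to 4 are there at a start; the rules pass over those that are not, and their reading is None.
At some moment in a run one of bracket1, bracket2, bracket3, bracket4 may be knocked a few centimetres aside while the robot is not near it.
It also fails if it takes over 210 s, if anything falls off the work surface, if the arm or the gripper's body presses on something with over 40 N, if the wrist force passes 120 N, or if a joint passes its speed limit or range.

## Working session

There is one attempt and no reset: what is moved stays moved. The work goes in short steps, Python scripts to look and compute and a shell command to move; the robot and the scene stay as the last step left them, time stands still between calls to the robot, and variables do not carry over. Pictures are saved under pics/ and viewed, about 12 in all and at most 16, crops included, and the job is handed in when it is done.

```bash
ls; mkdir -p pics
python3 - <<'E'
from rig import get_obs, imaging, robot
import cv2,numpy as np
o=get_obs(); print(o)
a=imaging.camera("top"); b=imaging.camera("scene")
cv2.imwrite("pics/top1.png",cv2.resize(a[:,:,::-1],(800,600))); cv2.imwrite("pics/scene1.png",cv2.resize(b[:,:,::-1],(800,600)))
for c in("top","scene","wrist"): print(c,imaging.camera_params(c))
for t in ["bracket1","t_handle","grip_post","base_top","peg1","peg4","bracket1_eye"]:
  for c in("top","scene"):
    print(t,c,[(np.round(d["pixel"],1).tolist(),round(d["confidence"],2)) for d in imaging.tip_of(c,t)])
E
```

```text
pics
{'time': 0.0, 'q': array([-1.28653428e+00,  5.28481546e-01,  1.43391804e+00, -3.18748138e-05,
        1.18137363e+00, -1.78498977e-01]), 'joint_velocities': array([-0.00246072, -0.00025061,  0.00023138,  0.00133658, -0.00029203,
       -0.0001396 ]), 'joint_torque': array([-1.69500527e-04, -4.40044606e+01, -1.76592457e+01,  6.33007963e-02,
        5.82660839e-02, -1.54763766e-04]), 'position': array([ 0.27882118, -0.55853532,  0.22155717]), 'tool_rot': array([-0.68821036, -0.16292816,  0.68831267, -0.16138952]), 'ft_force': array([ 0.80417097,  0.51148659, -0.36254426]), 'moment': array([-0.04008908,  0.03009551,  0.0435623 ]), 'grip_width': 0.08678584312979126}
top {'camera_matrix': array([[420.8405376 ,   0.        , 259.62895044],
       [  0.        , 420.8405376 , 195.62905609],
       [  0.        ,   0.        ,   1.        ]]), 'k1': 0.007520872942484137, 'xyz': array([0.26227699, 0.02188969, 1.60237232]), 'rotation': array([-0.69860375,  0.70732183, -0.07475949,  0.07784367])}
scene {'camera_matrix': array([[487.60704834,   0.        , 258.4326834 ],
       [  0.       
[... 970 characters left out ...]
 ([188.6, 254.3], 0.37)]
grip_post top [([207.4, 234.2], 0.56)]
grip_post scene [([240.1, 145.6], 0.79)]
base_top top [([215.3, 223.2], 0.82)]
base_top scene [([258.6, 180.6], 0.67)]
peg1 top [([204.3, 204.1], 0.71), ([181.8, 200.1], 0.68), ([224.8, 206.5], 0.65), ([242.7, 208.2], 0.57), ([292.7, 156.2], 0.36)]
peg1 scene [([275.2, 147.8], 0.96), ([288.4, 135.6], 0.77), ([258.6, 155.7], 0.65), ([190.8, 291.6], 0.24)]
peg4 top [([204.3, 204.1], 0.71), ([181.8, 200.1], 0.68), ([224.8, 206.5], 0.65), ([242.7, 208.2], 0.57), ([292.7, 156.2], 0.36)]
peg4 scene [([275.2, 147.8], 0.96), ([288.4, 135.6], 0.77), ([258.6, 155.7], 0.65), ([190.8, 291.6], 0.24)]
bracket1_eye top []
bracket1_eye scene []
```

View pics/top1.png

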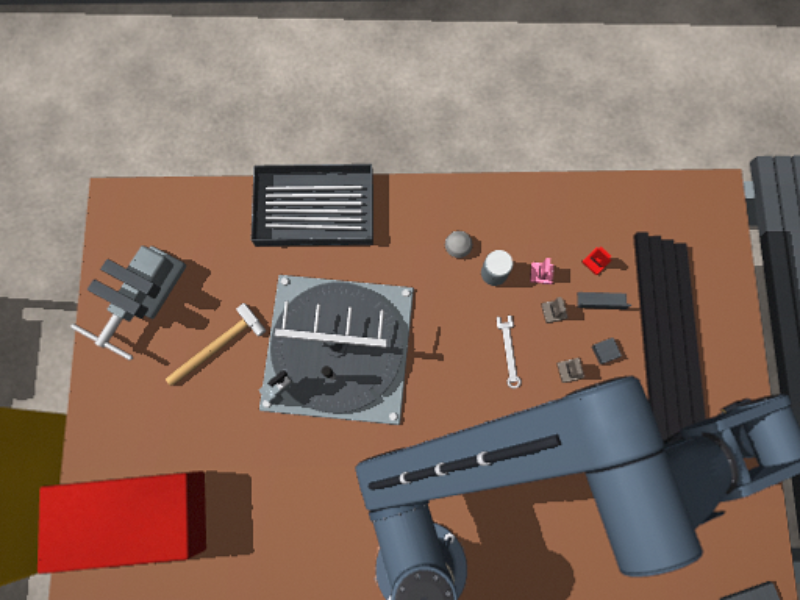

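View pics/scene1.png

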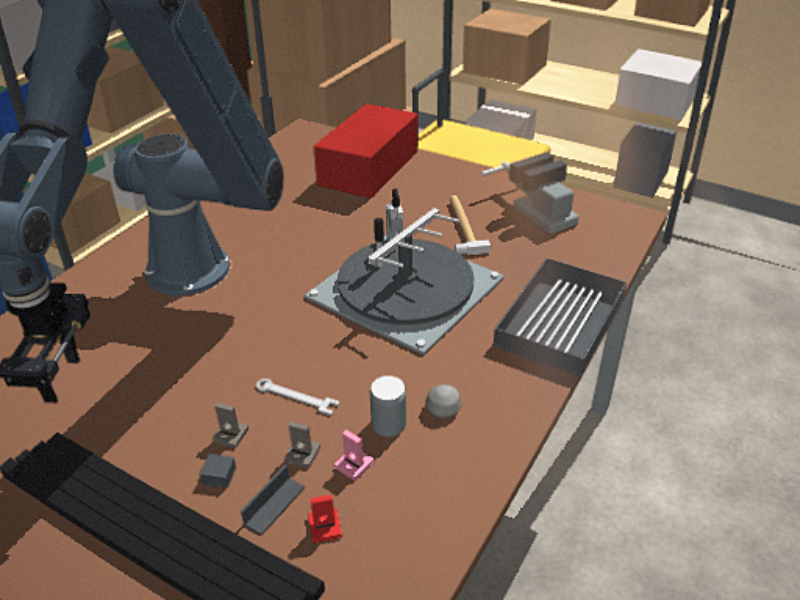

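Top view (800x600): two grey-brown brackets at about (554,310) and (571,369). The pink (542,271) and red (597,260) ones are look-alikes and stay where they are. The hanger is centred near (336,349), with the T-handle at about (280,378) and the grip post at about (327,371). The arm hides part of the table, so I'll check there for more brackets later.

```bash
cat > h.py <<'E'
from rig import get_obs, imaging, robot
import numpy as np, cv2
from scipy.spatial.transform import Rotation as R
def ray(cam,px,p=None):
    p=p or imaging.camera_params(cam); K=p["camera_matrix"]; k=p["k1"]
    u=np.array([(px[0]-K[0,2])/K[0,0],(px[1]-K[1,2])/K[1,1]]); s=u.copy()
    for _ in range(20): s=u/(1+k*(s@s))
    return p["xyz"], R.from_quat(p["rotation"]).apply([s[0],s[1],1.0])
def atz(cam,px,z,p=None):
    o,d=ray(cam,px,p); return o+d*(z-o[2])/d[2]
def proj(cam,X,p=None):
    p=p or imaging.camera_params(cam); K=p["camera_matrix"]
    c=R.from_quat(p["rotation"]).inv().apply(np.atleast_2d(X)-p["xyz"]); s=c[:,:2]/c[:,2:]
    s=s*(1+p["k1"]*(s**2).sum(1,keepdims=True)); return s*[K[0,0],K[1,1]]+[K[0,2],K[1,2]]
def tips(cam,t,z,mn=0.3):
    return [(np.round(d["pixel"],1).tolist(),round(d["confidence"],2),np.round(atz(cam,d["pixel"],z),4).tolist()) for d in imaging.tip_of(cam,t) if d["confidence"]>mn]
def shot(cam,name,crop=None,scale=None):
    a=imaging.camera(cam)
    if name:
        b=a if crop is None else a[crop[1]:crop[3],crop[0]:crop[2]]
        s=scale or min(800/b.shape[1],600/b.shape[0]); cv2.imwrite(f"pics/{name}.png",cv2.resize(b[:,:,::-1],None,fx=s,fy=s,interpolation=cv2.INTER_CUBIC))
    return a
def go(xyz,yaw=None,q=None):
    """tool shift mm / turn deg from the measured pose to TCP xyz, tool down, jaw axis (tool y) at world yaw deg (mod 180)"""
    o=get_obs(); r=R.from_quat(o["tool_rot"])
    d=r.inv().apply(np.array(xyz)-o["position"])*1000
    print("at",np.round(o["position"],4),"jawyaw",round(jaw(o),1),"q6 %.2f"%o["q"][5],"t %.2f"%o["time"],"grip %.4f"%o["grip_width"],"F",np.round(o["ft_force"],1))
    if yaw is not None:
        best=None
        for a in (yaw,yaw+180):
            y=np.array([np.cos(np.radians(a)),np.sin(np.radians(a)),0]); x=np.array([0,0,-1.])
            w=(r.inv()*R.from_matrix(np.c_[x,y,np.cross(x,y)])).as_rotvec(degrees=True)
            if best is None or np.linalg.norm(w)<np.linalg.norm(best): best=w
        print("turn",np.round(best,1),end=" ")
    print("shift",np.round(d,1))
def jaw(o):
    y=R.from_quat(o["tool_rot"]).as_matrix()[:,1]; return np.degrees(np.arctan2(y[1],y[0]))
E
python3 - <<'E'
from h import *
shot("top",None);shot("scene",None)
for t,z in [("base_top",.012),("t_handle",.166),("grip_post",.15),("peg1",.154),("bracket1",0)]:
  for c in("top","scene"):
    print(t,c,*tips(c,t,z),sep="\n   ")
o=get_obs(); print(R.from_quat(o["tool_rot"]).as_matrix().round(2)); p=imaging.camera_params("wrist")
print("cam in tool",R.from_quat(o["tool_rot"]).inv().apply(p["xyz"]-o["position"]))
print((R.from_quat(o["tool_rot"]).inv()*R.from_quat(p["rotation"])).as_matrix().round(2))
E
```

```text
base_top
   top
   ([178.3, 241.1], 0.74, [0.4396, 0.3364, 0.012])
   ([214.0, 220.9], 0.6, [0.5151, 0.2023, 0.012])
base_top
   scene
   ([258.6, 183.0], 0.87, [0.515, 0.189, 0.012])
t_handle
   top
   ([178.8, 243.6], 0.59, [0.4139, 0.304, 0.166])
t_handle
   scene
   ([252.2, 125.1], 0.43, [0.4189, 0.3118, 0.166])
grip_post
   top
   ([208.8, 235.1], 0.79, [0.4437, 0.2041, 0.15])
grip_post
   scene
   ([240.7, 142.7], 0.61, [0.4315, 0.208, 0.15])
peg1
   top
   ([203.0, 206.9], 0.84, [0.5426, 0.2253, 0.154])
   ([242.4, 207.7], 0.83, [0.538, 0.0872, 0.154])
   ([184.2, 201.6], 0.69, [0.5624, 0.2918, 0.154])
   ([224.3, 204.3], 0.67, [0.5509, 0.1507, 0.154])
peg1
   scene
   ([257.4, 157.9], 0.86, [0.535, 0.1478, 0.154])
   ([253.3, 167.5], 0.74, [0.5513, 0.092, 0.154])
   ([289.2, 135.8], 0.73, [0.5651, 0.3285, 0.154])
   ([275.7, 146.9], 0.69, [0.5571, 0.2389, 0.154])
bracket1
   top
   ([378.7, 167.3], 0.78, [0.7227, -0.4446, 0.0])
   ([353.1, 195.5], 0.75, [0.6101, -0.337, 0.0])
   ([365.0, 235.1], 0.49, [0.455, -0.373, 0.0])
   ([345.2, 177.3], 0.46, [0.6837, -0.3103, -0.0])
bracket1
   scene
   ([194.5, 293.5], 0.76, [0.6069, -0.3456, 0.0])
   ([228.1, 297.0], 0.74, [0.6982, -0.3083, 0.0])
   ([146.6, 276.3], 0.7, [0.4429, -0.3634, 0.0])
   ([206.1, 335.2], 0.68, [0.7174, -0.4484, 0.0])
[[-0.    0.45 -0.89]
 [ 0.   -0.89 -0.45]
 [-1.   -0.   -0.  ]]
cam in tool [-1.62872836e-01 -1.10624996e-04 -8.46543834e-02]
[[-0.   -0.3   0.95]
 [ 1.   -0.    0.  ]
 [-0.    0.95  0.3 ]]
```

```bash
python3 -m inch '[[87,[-45,0,0],[0,0,0]],[87,[-45,0,0],[0,0,0]],[87,[-45,0,0],[0,0,0]],[87,[-45,0,0],[0,0,0]],[87,[0,-22,-52],[0,0,0]],[87,[0,-22,-52],[0,0,0]],[87,[0,-22,-52],[0,0,0]],[87,[0,-22,-52],[0,0,0]],[87,[0,-22,-52],[0,0,0]],[87,[0,-22,-52],[0,0,0]]]'
python3 -m inch '[[87,[0,-54,-20],[0,0,0]],[87,[0,-54,-20],[0,0,0]],[87,[0,-54,-20],[0,0,0]],[87,[0,-54,-20],[0,0,0]],[87,[0,-54,-20],[0,0,0]],[87,[0,-54,-20],[0,0,0]],[87,[0,-54,-20],[0,0,0]],[87,[0,-54,-20],[0,0,0]],[87,[0,-54,-20],[0,0,0]],[87,[0,-54,-20],[0,0,0]]]'
python3 -m inch '[[87,[0,0,0],[-10,0,0]],[87,[0,0,0],[-10,0,0]],[87,[0,0,0],[-10,0,0]],[87,[0,0,0],[-10,0,0]],[87,[0,0,0],[-10,0,0]],[87,[0,0,0],[-10,0,0]],[87,[0,0,0],[-10,0,0]],[87,[0,0,0],[-10,0,0]],[87,[0,0,0],[-10,0,0]],[87,[0,0,0],[0,0,0]]]'
python3 - <<'E'
from h import *
go([.43,.275,.4],28)
shot("wrist","w1"); p=imaging.camera_params("wrist"); np.save("p_w1.npy",p,allow_pickle=True)
for t,z in [("base_top",.012),("t_handle",.166),("grip_post",.15),("peg1",.154)]: print(t,*tips("wrist",t,z),sep="\n   ")
for t in ["t_handle"]:
  for d in imaging.cut_out("wrist",t)[:2]: print(t,d["box"],d["confidence"])
shot("top","top2",(300,130,512,290)); print(*tips("top","bracket1",0),sep="\n")
E
```

```text
time: 2.65
position: [0.5037, -0.2995, 0.4086]
tool_rot: [0.69, 0.158, -0.688, 0.16]
ft_force: [0.3, -0.6, -0.4]
grip_width: 0.0866
time: 3.9
position: [0.4456, 0.2915, 0.4083]
tool_rot: [0.692, 0.158, -0.686, 0.16]
ft_force: [0.4, 0.2, 0.3]
grip_width: 0.0865
time: 5.15
position: [0.4422, 0.297, 0.4079]
tool_rot: [0.358, 0.608, -0.355, 0.613]
ft_force: [-0.3, -0.1, -0.0]
grip_width: 0.087
at [0.4422 0.297  0.4079] jawyaw 29.4 q6 -0.13 t 5.15 grip 0.0870 F [-0.3 -0.1 -0. ]
turn [ 1.4  0.2 -0.5] shift [  7.8 -21.5  13.1]
base_top
   ([259.4, 204.5], 0.64, [0.5098, 0.1949, 0.012])
t_handle
   ([244.0, 139.4], 0.68, [0.4212, 0.3079, 0.166])
grip_post
   ([215.4, 209.9], 0.84, [0.4343, 0.2023, 0.15])
peg1
   ([271.5, 273.3], 0.97, [0.5492, 0.1565, 0.154])
   ([334.0, 196.2], 0.89, [0.5627, 0.2985, 0.154])
   ([242.8, 313.5], 0.81, [0.5462, 0.0763, 0.154])
   ([305.1, 235.8], 0.55, [0.5599, 0.2305, 0.154])
t_handle [244.2, 139.6, 17.3, 36.1] 0.88
t_handle [261.8, 216.3, 183.3, 207.6] 0.43
([347.4, 178.2], 0.73, [0.6799, -0.3187, 0.0])
([363.9, 236.1], 0.7, [0.4513, -0.3686, 0.0])
([383.5, 167.2], 0.52, [0.7228, -0.4635, 0.0])
([352.8, 195.8], 0.5, [0.6089, -0.3357, 0.0])
```

View pics/w1.png

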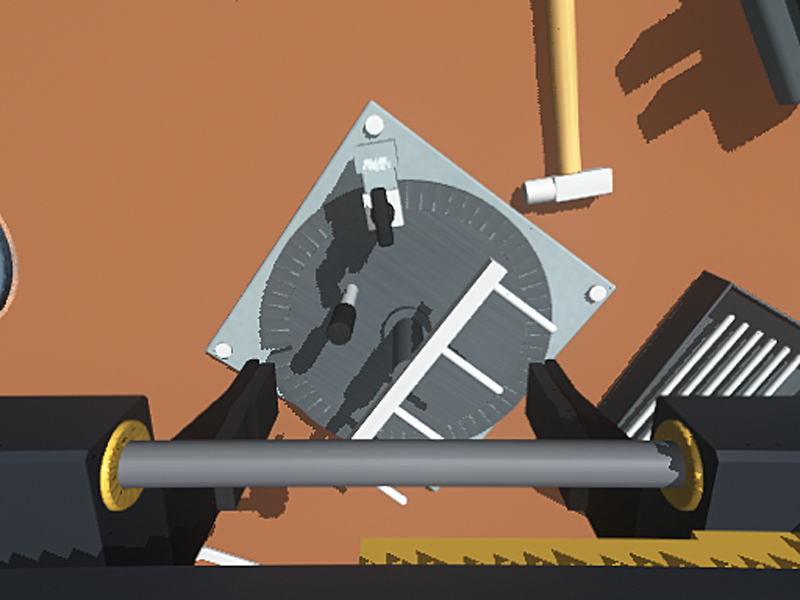

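View pics/top2.png

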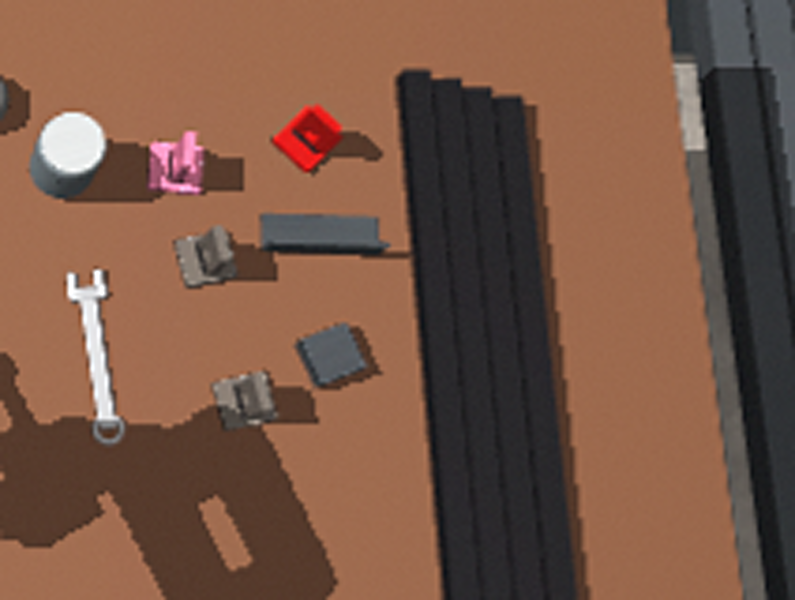

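Run:
```python
from h import *
p=np.load("p_w1.npy",allow_pickle=True).item()
for a in [(378,188),(386,246),(380,217)]: print(atz("wrist",(a[0]*.64,a[1]*.64),.177,p).round(4))
e=[atz("wrist",(a[0]*.64,a[1]*.64),.177,p) for a in [(378,188),(386,246)]]; d=e[1]-e[0]; print("bar yaw",np.degrees(np.arctan2(d[1],d[0])),np.linalg.norm(d))
c=[atz("wrist",(a[0]*.64,a[1]*.64),.012,p) for a in [(372,101),(206,353),(617,290)]]; print(np.round(c,4)); print("centre from corners",(c[1]+c[2])/2); d=c[0]-c[1]; print(np.degrees(np.arctan2(d[1],d[0])))
a=shot("wrist",None); m=imaging.cut_out("wrist","t_handle")[0]["pixels"].astype(np.uint8); print(cv2.minAreaRect(cv2.findNonZero(m)))
go([.419,.308,.30],-38)
```

```text
[0.4077 0.328  0.177 ]
[0.4342 0.2923 0.177 ]
[0.4194 0.3097 0.177 ]
bar yaw -53.39030542501561 0.044411586694732316
[[0.3649 0.3823 0.012 ]
 [0.3272 0.0452 0.012 ]
 [0.7006 0.3426 0.012 ]]
centre from corners [0.51390918 0.19386463 0.012     ]
83.62395097504191
((244.0, 138.0), (38.0, 16.0), 90.0)
at [0.4423 0.297  0.4079] jawyaw 29.5 q6 -0.13 t 5.65 grip 0.0869 F [-0.5  0.2 -0.5]
turn [67.5 -0.1 -0.5] shift [107.7 -15.7 -21.4]
```

```bash
python3 -m inch '[[60,[0,0,0],[-9.5,0,0]],[60,[0,-13,-22],[0,0,0]],[60,[40,0,0],[0,0,0]],[60,[40,0,0],[0,0,0]],[60,[40,0,0],[0,0,0]],[60,[0,0,0],[0,0,0]]]'
python3 - <<'E'
from h import *
go([.420,.309,.2],39)
shot("wrist","w2"); p=imaging.camera_params("wrist")
for t,z in [("t_handle",.166),("grip_post",.15),("base_top",.012)]: print(t,*tips("wrist",t,z),sep="\n   ")
for d in imaging.cut_out("wrist","t_handle")[:1]:
  r=cv2.minAreaRect(cv2.findNonZero(d["pixels"].astype(np.uint8))); print(r)
  pts=cv2.boxPoints(r); print(np.round([atz("wrist",q,.177) for q in pts],4))
E
```

```text
time: 6.4
position: [0.4132, 0.3089, 0.2868]
tool_rot: [0.309, 0.635, -0.304, 0.64]
ft_force: [0.6, -0.7, 0.2]
grip_width: 0.0602
at [0.4132 0.3089 0.2868] jawyaw 38.7 q6 -0.25 t 6.40 grip 0.0602 F [ 0.6 -0.7  0.2]
turn [-0.3  0.2 -0.6] shift [86.9  4.5  4. ]
t_handle
   ([259.7, 187.8], 0.75, [0.4238, 0.3093, 0.166])
   ([210.2, 268.0], 0.65, [0.4376, 0.2148, 0.166])
grip_post
   ([208.8, 264.3], 0.69, [0.4396, 0.2083, 0.15])
base_top
   ([257.4, 250.5], 0.9, [0.5191, 0.1957, 0.012])
((260.5, 188.0), (52.0, 21.0), 90.0)
[[0.4024 0.3246 0.177 ]
 [0.4164 0.3358 0.177 ]
 [0.447  0.2988 0.177 ]
 [0.4321 0.2871 0.177 ]]
```

View pics/w2.png

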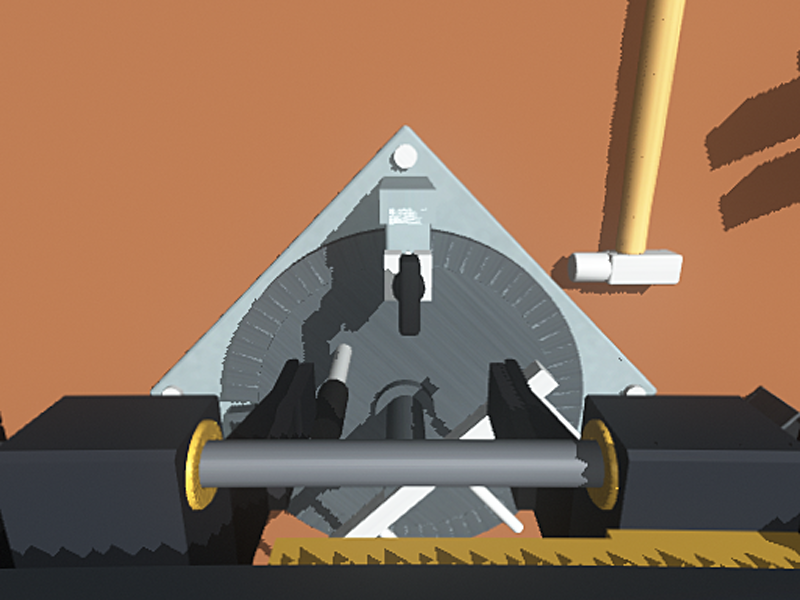

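```bash
python3 -m inch '[[45,[0,7.5,5],[0,0,0]],[45,[45,0,0],[0,0,0]],[45,[45,0,0],[0,0,0]],[45,[35,0,0],[0,0,0]],[45,[11,0,0],[0,0,0]],[45,[0,0,0],[0,0,0]]]'
python3 - <<'E'
from h import *
go([.423,.3095,.151],39)
shot("wrist","w3",(150,130,360,290))
E
```

```text
time: 7.4
position: [0.4385, 0.3132, 0.162]
tool_rot: [0.315, 0.628, -0.297, 0.647]
ft_force: [-1.4, -0.5, -2.0]
grip_width: 0.0451
at [0.4385 0.3132 0.162 ] jawyaw 38.7 q6 -0.26 t 7.40 grip 0.0451 F [-1.4 -0.5 -2. ]
turn [-0.3  0.7 -2. ] shift [ 10.4 -14.8  -6.9]
```

View pics/w3.png

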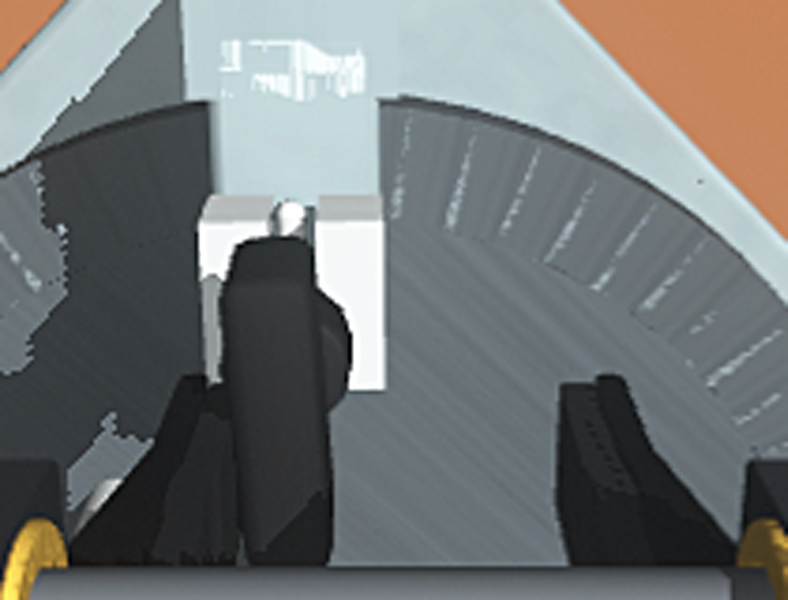

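```bash
python3 -m inch '[[45,[0,-8,-4],[0,0.3,-1]],[45,[0,-6,-3],[0,0.4,-1]],[45,[0,0,0],[0,0,0]]]'
python3 - <<'E'
from h import *
go([.423,.3095,.151],39)
E
```

```text
time: 7.82
position: [0.4261, 0.3117, 0.1639]
tool_rot: [0.308, 0.636, -0.305, 0.639]
ft_force: [-0.3, -0.3, -0.2]
grip_width: 0.0456
at [0.4261 0.3117 0.1639] jawyaw 38.6 q6 -0.25 t 7.83 grip 0.0456 F [-0.3 -0.3 -0.2]
turn [-0.4  0.1 -0.4] shift [12.8 -3.9 -0.3]
```

Now down the last bit and close on the handle.

```bash
python3 -m inch '[[45,[6,-2,0],[0,0,0]],[45,[6,-2,0],[0,0,0]],[45,[0,0,0],[0,0,0]],[8,[0,0,0],[0,0,0]],[8,[0,0,0],[0,0,0]],[8,[0,0,0],[0,0,0]],[8,[0,0,0],[0,0,0]],[8,[0,0,0],[0,0,0]],[8,[0,0,0],[0,0,0]]]' 40
python3 - <<'E'
from h import *
go([.423,.3095,.151],39)
E
```

```text
time: 8.95
position: [0.4214, 0.3078, 0.1512]
tool_rot: [0.307, 0.636, -0.306, 0.638]
ft_force: [-1.2, -2.2, 1.3]
grip_width: 0.0176
at [0.4214 0.3078 0.1512] jawyaw 38.7 q6 -0.26 t 8.95 grip 0.0176 F [-1.2 -2.2  1.3]
turn [-0.3  0.1 -0.1] shift [ 0.2  2.3 -0.3]
```

```bash
python3 -m inch '[[8,[0,0,0],[0,0,0]],[8,[0,0,0],[0,0,0]],[8,[0,0,0],[0,0,0]]]'; python3 -m inch '[[8,[-6,0,0],[0,0,0]],[8,[-6,0,0],[0,0,0]],[8,[-6,0,0],[0,0,0]],[8,[0,0,0],[0,0,0]]]'
python3 - <<'E'
from h import *
go([.421,.308,.170],39)
shot("wrist","w4",(150,130,360,290))
E
```

```text
time: 9.32
position: [0.4214, 0.3078, 0.1512]
tool_rot: [0.307, 0.636, -0.306, 0.638]
ft_force: [-2.2, -1.8, 1.0]
grip_width: 0.0177
time: 9.82
position: [0.4212, 0.3077, 0.1677]
tool_rot: [0.306, 0.637, -0.306, 0.638]
ft_force: [0.7, -1.0, -8.8]
grip_width: 0.0176
at [0.4212 0.3077 0.1677] jawyaw 38.6 q6 -0.26 t 9.82 grip 0.0176 F [ 0.7 -1.  -8.8]
turn [-0.4  0.1 -0. ] shift [-2.3  0.1 -0.3]
```

View pics/w4.png

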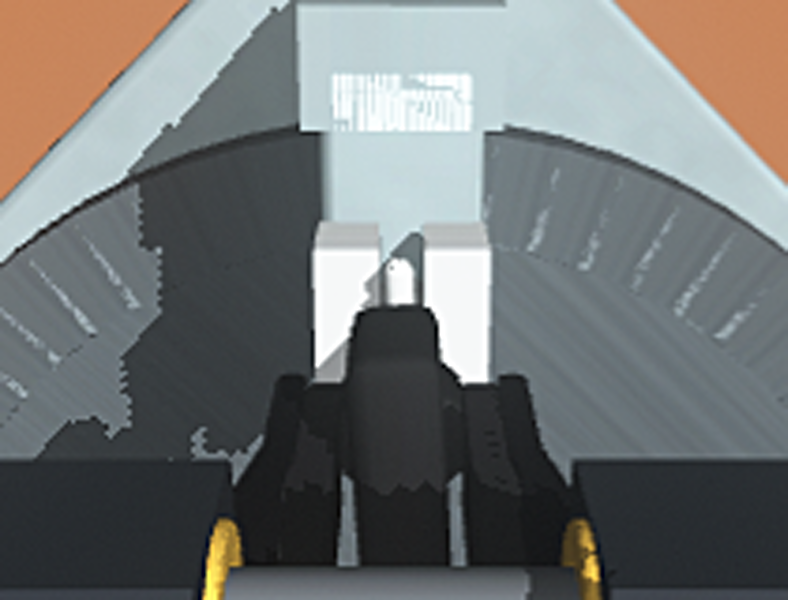

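```bash
python3 -m inch '[[8,[-2,0,0],[0,0,0]],[8,[0,0,0],[-8,0,0]],[8,[0,0,0],[-10,0,0]],[8,[0,0,0],[-10,0,0]],[8,[0,0,0],[-10,0,0]],[8,[0,0,0],[-10,0,0]],[8,[0,0,0],[-10,0,0]],[8,[0,0,0],[-10,0,0]],[8,[0,0,0],[0,0,0]]]'
python3 - <<'E'
from h import *
go([.4212,.3077,.1695],39+69)
E
```

```text
time: 11.0
position: [0.4219, 0.3103, 0.1687]
tool_rot: [-0.113, 0.697, 0.116, 0.699]
ft_force: [1.5, 0.5, -9.2]
grip_width: 0.0173
at [0.4219 0.3103 0.1687] jawyaw 108.6 q6 -1.48 t 11.00 grip 0.0173 F [ 1.5  0.5 -9.2]
turn [ 0.6  0.2 -0.2] shift [-0.8 -2.2 -1.5]
```

```bash
python3 -m inch '[[8,[3,0,0],[0,0,0]],[8,[0,0,0],[0,0,0]],[40,[0,0,0],[0,0,0]],[40,[0,0,0],[0,0,0]],[40,[0,0,0],[0,0,0]],[40,[-20,0,0],[0,0,0]],[40,[-40,0,0],[0,0,0]],[40,[-40,0,0],[0,0,0]],[40,[0,0,0],[0,0,0]]]'
python3 - <<'E'
from h import *
go([.4385,.206,.30],83)
shot("wrist","w5")
for t,z in [("t_handle",.1805),("grip_post",.15),("base_top",.012),("peg1",.154)]: print(t,*tips("wrist",t,z),sep="\n   ")
E
```

```text
time: 12.12
position: [0.4245, 0.3115, 0.2735]
tool_rot: [-0.109, 0.693, 0.115, 0.703]
ft_force: [0.1, 0.5, -0.5]
grip_width: 0.0404
at [0.4245 0.3115 0.2735] jawyaw 108.2 q6 -1.47 t 12.12 grip 0.0404 F [ 0.1  0.5 -0.5]
turn [25.2  0.8 -0.5] shift [ -27.5 -104.4  -19.3]
t_handle
   ([254.9, 187.2], 0.88, [0.4171, 0.3074, 0.1805])
grip_post
   ([135.1, 155.6], 0.76, [0.4302, 0.2031, 0.15])
base_top
   ([152.9, 185.2], 0.79, [0.5048, 0.1941, 0.012])
peg1
   ([57.9, 250.8], 0.72, [0.5381, 0.1559, 0.154])
```

View pics/w5.png

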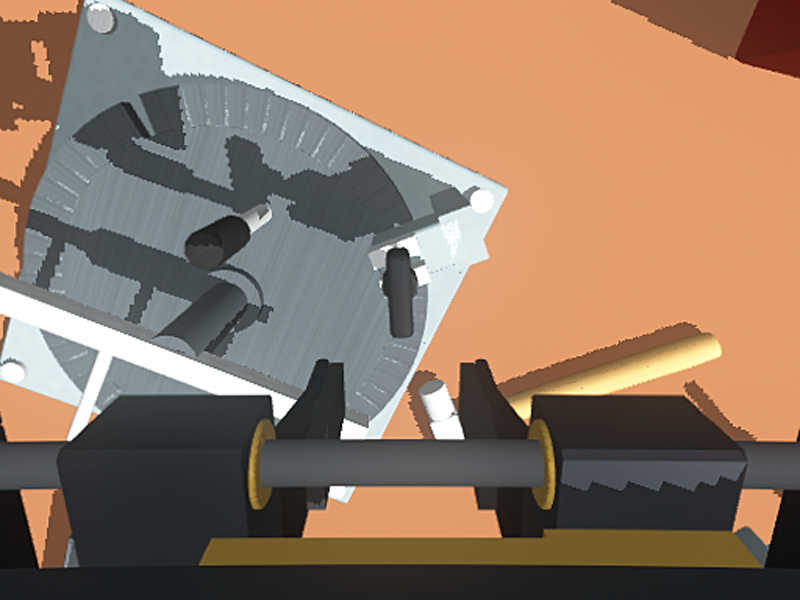

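```bash
python3 -m inch '[[50,[0,0,0],[8,0,0]],[50,[0,0,0],[8,0,0]],[50,[0,0,0],[7,0,0]],[50,[0,-50,-8],[0,0,0]],[50,[0,-50,-8],[0,0,0]],[50,[0,0,0],[0,0,0]]]'
python3 - <<'E'
from h import *
shot("wrist",None)
for t,z in [("t_handle",.1805),("grip_post",.15),("base_top",.012),("peg1",.154)]: print(t,*tips("wrist",t,z),sep="\n   ")
m=imaging.cut_out("wrist","grip_post")
for d in m[:1]: print(d["box"])
go([.438,.204,.135],85)
E
```

```text
time: 13.12
position: [0.3915, 0.2086, 0.26]
tool_rot: [0.033, 0.711, -0.034, 0.701]
ft_force: [0.2, -0.1, 0.4]
grip_width: 0.0499
t_handle
   ([388.2, 224.1], 0.95, [0.4232, 0.3125, 0.1805])
grip_post
   ([387.0, 221.7], 0.73, [0.4354, 0.3239, 0.15])
   ([257.7, 236.3], 0.59, [0.4392, 0.208, 0.15])
base_top
   ([256.8, 244.6], 0.95, [0.5159, 0.2005, 0.012])
peg1
   ([216.3, 347.3], 0.94, [0.5541, 0.1567, 0.154])
   ([293.2, 347.8], 0.55, [0.5616, 0.233, 0.154])
[256.6, 233.6, 243.4, 217.3]
at [0.394  0.2118 0.2611] jawyaw 84.8 q6 -1.24 t 13.43 grip 0.0503 F [-0.4  0.3  0.1]
turn [-0.2 -0.6 -0. ] shift [125.7  -3.8  45.8]
```

```bash
python3 -m inch '[[50,[0,-2,23],[0,0,0]],[50,[0,-2,22],[0,0,0]],[50,[0,0,0],[0,0,0]],[50,[35,0,0],[0,0,0]],[50,[35,0,0],[0,0,0]],[50,[30,0,0],[0,0,0]],[50,[0,0,0],[0,0,0]]]'
python3 - <<'E'
from h import *
go([.439,.206,.135],85)
E
```

```text
time: 14.3
position: [0.4361, 0.2093, 0.1585]
tool_rot: [0.03, 0.71, -0.028, 0.703]
ft_force: [-0.3, 0.7, 0.2]
grip_width: 0.0501
at [0.4361 0.2093 0.1585] jawyaw 85.3 q6 -1.28 t 14.30 grip 0.0501 F [-0.3  0.7  0.2]
turn [ 0.3 -0.6 -0.1] shift [23.5 -3.1  3.4]
```

```bash
python3 -m inch '[[50,[12,-1,2],[0,0,0]],[50,[12,-1,1],[0,0,0]],[50,[0,0,0],[0,0,0]],[16,[0,0,0],[0,0,0]],[16,[0,0,0],[0,0,0]],[16,[0,0,0],[0,0,0]],[16,[0,0,0],[0,0,0]],[16,[0,0,0],[0,0,0]]]' 15
python3 - <<'E'
from h import *
go([.439,.206,.135],85)
E
```

```text
time: 15.3
position: [0.4405, 0.2077, 0.1363]
tool_rot: [0.03, 0.708, -0.028, 0.705]
ft_force: [0.1, -0.2, -1.5]
grip_width: 0.0215
at [0.4405 0.2077 0.1363] jawyaw 85.3 q6 -1.29 t 15.30 grip 0.0215 F [ 0.1 -0.2 -1.5]
turn [ 0.3 -0.3 -0.2] shift [ 1.3 -1.8 -1.4]
```

```bash
python3 -m inch '[[16,[0,11.7,0.9],[9,0,0]],[16,[0,11.7,0.9],[9,0,0]],[16,[0,11.7,0.9],[9,0,0]],[16,[0,11.7,0.9],[9,0,0]],[16,[0,0,0],[0,0,0]]]'
python3 - <<'E'
from h import *
c=np.array([.5140,.1975]); o=get_obs(); d=o["position"][:2]-c; print(np.hypot(*d),np.degrees(np.arctan2(d[1],d[0])))
go([.52,.272,.136],-5)
E
```

```text
time: 15.92
position: [0.463, 0.2477, 0.1364]
tool_rot: [0.251, 0.66, -0.252, 0.662]
ft_force: [2.6, 1.7, -2.1]
grip_width: 0.0217
0.07157041884237515 135.45584384829638
at [0.463  0.2477 0.1364] jawyaw 48.3 q6 -0.56 t 15.93 grip 0.0217 F [ 2.6  1.7 -2.1]
turn [53.3  0.2 -0.1] shift [ 0.5 56.1 26.4]
```

```bash
python3 -m inch '[[16,[0,11.7,0.9],[9,0,0]],[16,[0,11.7,0.9],[9,0,0]],[16,[0,11.7,0.9],[9,0,0]],[16,[0,11.7,0.9],[9,0,0]],[16,[0,9,0.6],[7,0,0]],[16,[0,0,0],[0,0,0]]]'
python3 - <<'E'
from h import *
c=np.array([.5140,.1975]); o=get_obs(); d=o["position"][:2]-c; print(np.hypot(*d),np.degrees(np.arctan2(d[1],d[0])))
go([.52,.272,.136],-5)
E
```

```text
time: 16.68
position: [0.5099, 0.2657, 0.1364]
tool_rot: [0.472, 0.518, -0.483, 0.524]
ft_force: [2.3, -0.1, -1.2]
grip_width: 0.0213
0.06836684898216303 93.4085300722268
at [0.5099 0.2657 0.1364] jawyaw 5.0 q6 0.22 t 16.68 grip 0.0213 F [ 2.3 -0.1 -1.2]
turn [10.   1.   0.3] shift [ 0.2 10.6 -5.4]
```

```bash
python3 -m inch '[[16,[0,9,0.5],[7,0,0]],[16,[0,0,0],[0,0,0]]]'; python3 -m inch '[[16,[0,5,0],[3,0,0]],[16,[0,0,0],[0,0,0]]]'
python3 - <<'E'
from h import *
go([.52,.268,.136],-5)
E
```

```text
time: 16.92
position: [0.5162, 0.265, 0.1363]
tool_rot: [-0.5, -0.49, 0.515, -0.495]
ft_force: [6.4, 0.1, -4.6]
grip_width: 0.0218
time: 17.18
position: [0.5173, 0.2645, 0.1362]
tool_rot: [-0.51, -0.479, 0.528, -0.481]
ft_force: [2.6, -1.3, -2.1]
grip_width: 0.0212
at [0.5173 0.2645 0.1362] jawyaw -4.4 q6 0.37 t 17.18 grip 0.0212 F [ 2.6 -1.3 -2.1]
turn [0.6 1.2 0.9] shift [ 0.1  2.5 -3.7]
```

```bash
python3 -m inch '[[16,[0,6,0],[1,0,0]],[16,[0,6,0],[0,0,0]]]';python3 -m inch '[[16,[0,6,0],[0,0,0]]]'
python3 - <<'E'
from h import *
go([.52,.268,.136],-5); shot("top","top3",(140,150,330,290))
a=[x for x in tips("top","peg1",.154)]; print(*a,sep="\n")
E
```

```text
time: 17.42
position: [0.5176, 0.2643, 0.1359]
tool_rot: [-0.506, -0.481, 0.538, -0.472]
ft_force: [-11.6, 2.0, 10.4]
grip_width: 0.0217
time: 17.55
position: [0.5175, 0.2644, 0.1358]
tool_rot: [-0.503, -0.485, 0.54, -0.469]
ft_force: [-11.4, 1.0, 7.7]
grip_width: 0.0218
at [0.5175 0.2644 0.1358] jawyaw -5.1 q6 0.37 t 17.55 grip 0.0218 F [-11.4   1.    7.7]
turn [-0.1  1.4  3. ] shift [-0.4  2.1 -3.8]
([221.8, 207.5], 0.92, [0.5396, 0.1594, 0.154])
([227.2, 183.4], 0.82, [0.6264, 0.1409, 0.154])
([220.8, 227.0], 0.65, [0.4708, 0.1623, 0.154])
([218.7, 247.8], 0.61, [0.399, 0.1689, 0.154])
```

View pics/top3.png

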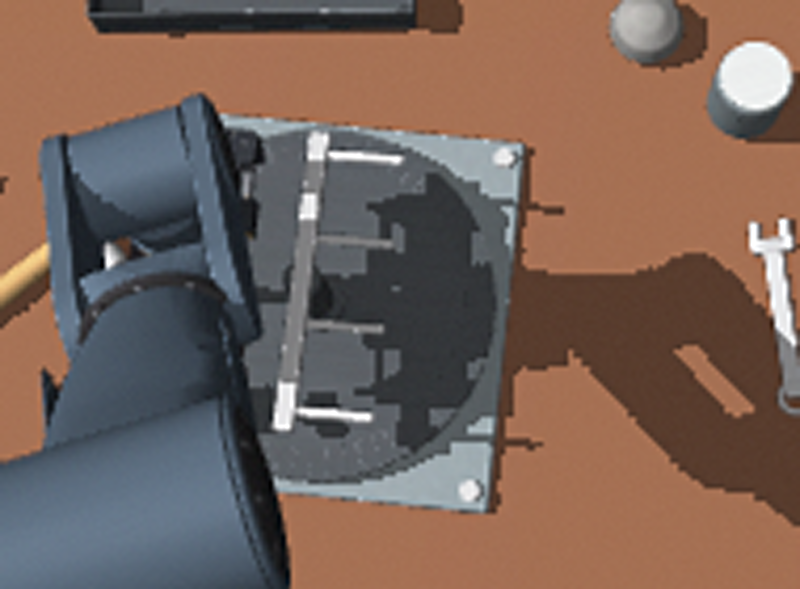

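```bash
python3 -m inch '[[50,[0,0,0],[0,0,0]],[50,[0,0,0],[0,1,2]],[50,[0,0,0],[0,0,0]],[50,[-35,0,0],[0,0,0]],[50,[-40,0,0],[0,0,0]],[50,[-35,0,0],[0,0,0]],[50,[0,0,0],[-10,0,0]],[50,[0,0,0],[-10,0,0]],[50,[0,0,0],[-10,0,0]],[50,[0,0,0],[-10,0,0]],[50,[0,0,0],[-10,0,0]]]'
python3 -m inch '[[50,[0,0,0],[-10,0,0]],[50,[0,0,0],[-10,0,0]],[50,[0,0,0],[-10,0,0]],[50,[0,0,0],[-10,0,0]],[50,[0,0,0],[-10,0,0]],[50,[0,0,0],[-10,0,0]],[50,[0,0,0],[-3,0,0]],[50,[0,0,0],[0,0,0]]]'
python3 - <<'E'
from h import *
go([.4218,.310,.26],108.3)
E
```

```text
time: 19.02
position: [0.5243, 0.2675, 0.2504]
tool_rot: [0.257, 0.662, -0.26, 0.654]
ft_force: [-0.5, 0.4, -0.0]
grip_width: 0.0499
time: 20.02
position: [0.5289, 0.2688, 0.2505]
tool_rot: [-0.137, 0.697, 0.14, 0.69]
ft_force: [-0.2, 0.4, -0.7]
grip_width: 0.0498
at [0.5289 0.2688 0.2505] jawyaw 112.6 q6 -1.69 t 20.02 grip 0.0498 F [-0.2  0.4 -0.7]
turn [ 4.3 -0.5 -0.3] shift [ -8.3  79.2 -83.2]
```

```bash
python3 -m inch '[[45,[0,0,0],[4.3,0,0]],[45,[0,36,-44],[0,0,0]],[45,[0,36,-44],[0,0,0]],[45,[0,0,0],[0,0,0]],[45,[0,0,0],[0,0,0]]]'
python3 - <<'E'
from h import *
go([.4218,.310,.19],108.3)
shot("wrist",None); print(*tips("wrist","t_handle",.1805))
d=imaging.cut_out("wrist","t_handle")[0]; print(d["box"],cv2.minAreaRect(cv2.findNonZero(d["pixels"].astype(np.uint8))))
E
```

```text
time: 20.65
position: [0.4237, 0.3115, 0.2517]
tool_rot: [-0.108, 0.701, 0.111, 0.696]
ft_force: [0.7, -0.4, -0.3]
grip_width: 0.0449
at [0.4237 0.3115 0.2517] jawyaw 107.8 q6 -1.47 t 20.65 grip 0.0449 F [ 0.7 -0.4 -0.3]
turn [-0.5 -0.3 -0.4] shift [61.7 -1.2 -1.9]
([252.6, 196.6], 0.89, [0.4196, 0.3068, 0.1805])
[252.4, 197.5, 27.5, 67.2] ((255.0, 197.5), (65.0, 24.0), 90.0)
```

```bash
python3 -m inch '[[45,[30,-1,-1],[0,0,0]],[45,[30,0,0],[0,0,0]],[45,[26,0,0],[0,0,0]],[45,[0,0,0],[0,0,0]],[8,[0,0,0],[0,0,0]],[8,[0,0,0],[0,0,0]],[8,[0,0,0],[0,0,0]],[8,[0,0,0],[0,0,0]],[8,[0,0,0],[0,0,0]],[8,[0,0,0],[0,0,0]],[8,[0,0,0],[0,0,0]]]' 40
python3 - <<'E'
from h import *
go([.4218,.310,.1657],108.3)
E
```

```text
time: 22.18
position: [0.4311, 0.3128, 0.1661]
tool_rot: [-0.101, 0.698, 0.111, 0.701]
ft_force: [0.2, 1.8, -3.7]
grip_width: 0.0133
at [0.4311 0.3128 0.1661] jawyaw 107.2 q6 -1.47 t 22.18 grip 0.0133 F [ 0.2  1.8 -3.7]
turn [-1.1  0.4 -0.8] shift [ 0.4  0.1 -9.7]
```

```bash
python3 -m inch '[[35,[0,0,0],[0,0,0]],[35,[0,0,0],[0,0,0]],[35,[0,0,-5],[-1,0,-1]],[35,[0,0,-5],[0,0,0]],[35,[0,0,0],[0,0,0]],[8,[0,0,0],[0,0,0]],[8,[0,0,0],[0,0,0]],[8,[0,0,0],[0,0,0]],[8,[0,0,0],[0,0,0]],[8,[0,0,0],[0,0,0]],[8,[0,0,0],[0,0,0]]]' 40
python3 - <<'E'
from h import *
go([.4218,.310,.1657],108.3)
E
```

```text
time: 23.55
position: [0.4213, 0.3097, 0.1677]
tool_rot: [-0.114, 0.695, 0.111, 0.701]
ft_force: [-1.4, 1.5, -0.1]
grip_width: 0.0168
at [0.4213 0.3097 0.1677] jawyaw 108.3 q6 -1.46 t 23.55 grip 0.0168 F [-1.4  1.5 -0.1]
turn [-0.   0.5  0.3] shift [2.  0.2 0.5]
```

```bash
python3 -m inch '[[8,[-3.5,0,0],[0,0,0]],[8,[0,0,0],[8,0,0]],[8,[0,0,0],[10,0,0]],[8,[0,0,0],[10,0,0]],[8,[0,0,0],[10,0,0]],[8,[0,0,0],[10,0,0]],[8,[0,0,0],[10,0,0]],[8,[0,0,0],[10,0,0]],[8,[0,0,0],[2,0,0]],[8,[0,0,0],[0,0,0]]]'
python3 - <<'E'
from h import *
go([.4212,.3077,.1695],39)
E
```

```text
time: 24.8
position: [0.4205, 0.3079, 0.1643]
tool_rot: [0.32, 0.628, -0.323, 0.632]
ft_force: [1.6, 2.5, -7.8]
grip_width: 0.0163
at [0.4205 0.3079 0.1643] jawyaw 36.0 q6 -0.20 t 24.80 grip 0.0163 F [ 1.6  2.5 -7.8]
turn [-3.   0.4  0.1] shift [-5.2  0.5  0.6]
```

```bash
python3 -m inch '[[8,[0,0,0],[-3,0,0]],[8,[4,0,0],[0,0,0]],[8,[4,0,0],[0,0,0]],[8,[3,0,0],[0,0,0]],[8,[0,0,0],[0,0,0]]]'
python3 -m inch '[[35,[0,0,0],[0,0,0]],[35,[0,0,0],[0,0,0]],[35,[0,0,0],[0,0,0]],[35,[-30,0,0],[0,0,0]],[35,[-40,0,0],[0,0,0]],[35,[-40,0,0],[0,0,0]],[35,[0,0,0],[0,0,0]]]'
python3 - <<'E'
from h import *
go([.4212,.3077,.3],39)
shot("wrist","w6")
for t,z in [("t_handle",.166),("peg1",.154),("base_top",.012)]: print(t,*tips("wrist",t,z),sep="\n   ")
d=imaging.cut_out("wrist","t_handle")[0]; print(d["box"])
E
```

```text
time: 25.42
position: [0.4208, 0.3081, 0.1535]
tool_rot: [0.303, 0.636, -0.306, 0.64]
ft_force: [-1.0, 1.0, -4.1]
grip_width: 0.0163
time: 26.3
position: [0.4214, 0.3073, 0.2676]
tool_rot: [0.302, 0.635, -0.307, 0.642]
ft_force: [0.3, 0.3, -0.1]
grip_width: 0.0349
at [0.4214 0.3073 0.2676] jawyaw 39.0 q6 -0.25 t 26.30 grip 0.0349 F [ 0.3  0.3 -0.1]
turn [0.  0.6 0.1] shift [-32.4   0.   -0.1]
t_handle
   ([257.3, 184.0], 0.81, [0.4155, 0.3106, 0.166])
peg1
   ([201.0, 325.6], 0.82, [0.4664, 0.1578, 0.154])
base_top
   ([252.7, 252.8], 0.61, [0.5012, 0.1905, 0.012])
[257.5, 186.4, 21.8, 58.7]
```

View pics/w6.png

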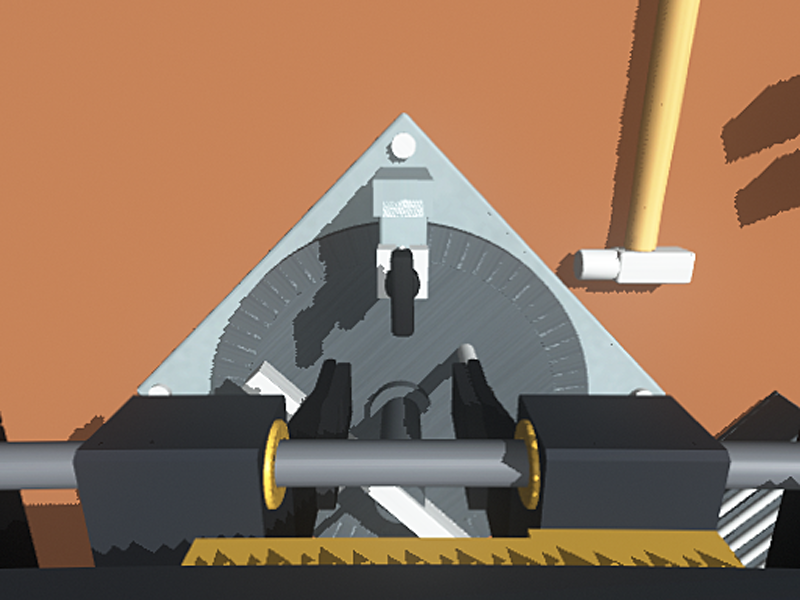

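The plunger is back in its slot, and the grip went down 14 mm with it, so the pin is home. Next I look at the pegs on the way to the brackets.

```bash
python3 -m inch '[[80,[-45,0,0],[0,0,0]],[80,[-45,0,0],[0,0,0]],[80,[0,0,0],[-9,0,0]],[80,[0,0,0],[-9,0,0]],[80,[0,0,0],[-9,0,0]],[80,[0,0,0],[-9,0,0]],[80,[0,0,0],[-9,0,0]],[80,[0,-50,42],[0,0,0]],[80,[0,-50,42],[0,0,0]],[80,[0,-50,42],[0,0,0]],[80,[0,-34,30],[0,0,0]],[80,[0,0,0],[0,0,0]]]'
python3 -m inch '[[80,[0,0,0],[0,0,0]]]'
python3 - <<'E'
from h import *
go([.56,.11,.36],85)
shot("wrist","w7"); np.save("p_w7.npy",imaging.camera_params("wrist"),allow_pickle=True)
for t,z in [("peg1",.154),("base_top",.012),("grip_post",.15),("t_handle",.166)]: print(t,*tips("wrist",t,z),sep="\n   ")
E
```

```text
time: 28.05
position: [0.5552, 0.1103, 0.3372]
tool_rot: [0.016, 0.72, -0.035, 0.693]
ft_force: [-1.0, 1.0, 0.2]
grip_width: 0.0799
time: 28.18
position: [0.5543, 0.1104, 0.3358]
tool_rot: [0.017, 0.721, -0.035, 0.692]
ft_force: [-0.3, -0.8, -0.4]
grip_width: 0.08
at [0.5543 0.1104 0.3358] jawyaw 85.8 q6 -1.48 t 28.18 grip 0.0800 F [-0.3 -0.8 -0.4]
turn [ 0.8 -2.3  1.6] shift [-24.4  -0.7   4.7]
peg1
   ([309.4, 12.5], 0.97, [0.4025, 0.1662, 0.154])
   ([299.8, 158.1], 0.84, [0.5396, 0.1525, 0.154])
   ([303.8, 88.8], 0.78, [0.4701, 0.159, 0.154])
   ([294.4, 225.2], 0.61, [0.6151, 0.1438, 0.154])
base_top
   ([319.5, 120.6], 0.95, [0.5128, 0.1957, 0.012])
grip_post
   ([416.9, 127.2], 0.85, [0.5169, 0.274, 0.15])
t_handle
   ([473.3, 15.7], 0.71, [0.4208, 0.3093, 0.166])
```

View pics/w7.png

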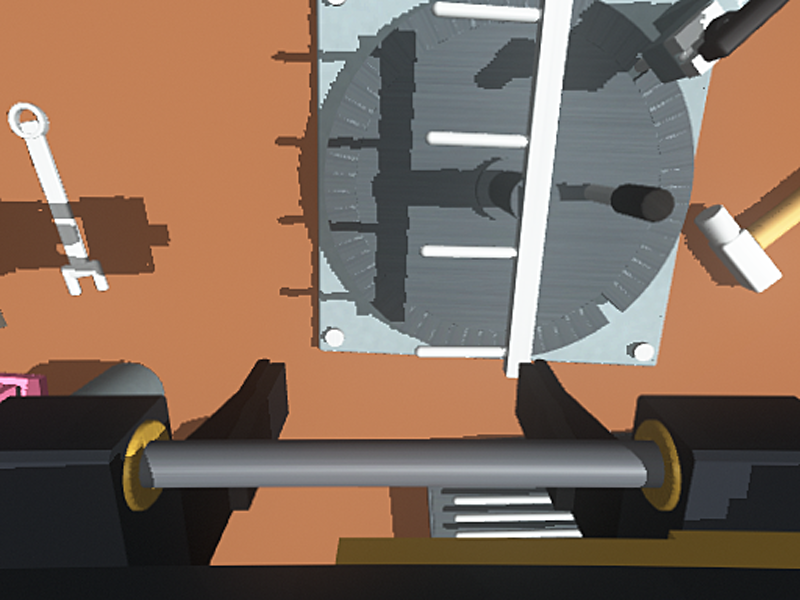

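```bash
python3 -m inch '[[87,[0,-52,4],[0,-1,1]],[87,[0,-52,4],[0,-1,0]],[87,[0,-52,4],[0,0,0]],[87,[0,-52,4],[0,0,0]],[87,[0,-52,4],[0,0,0]],[87,[0,-52,4],[0,0,0]],[87,[0,-52,4],[0,0,0]],[87,[0,-52,4],[0,0,0]],[87,[0,-52,4],[0,0,0]],[87,[0,0,0],[9,0,0]],[87,[0,0,0],[9,0,0]],[87,[0,0,0],[9,0,0]]]'
python3 -m inch '[[87,[0,0,0],[9,0,0]],[87,[0,0,0],[9,0,0]],[87,[0,0,0],[0,0,0]],[87,[0,0,0],[0,0,0]]]'
python3 - <<'E'
from h import *
go([.55,-.36,.36],40)
shot("wrist","w8"); np.save("p_w8.npy",imaging.camera_params("wrist"),allow_pickle=True)
for t,z in [("bracket1",.0),("bracket1_eye",.032)]: print(t,*tips("wrist",t,z),sep="\n   ")
E
```

```text
time: 29.92
position: [0.5633, -0.3608, 0.3469]
tool_rot: [0.184, 0.678, -0.191, 0.685]
ft_force: [0.0, 0.2, 1.1]
grip_width: 0.0871
time: 30.42
position: [0.5645, -0.3571, 0.3479]
tool_rot: [0.29, 0.64, -0.295, 0.648]
ft_force: [0.5, -0.1, -0.0]
grip_width: 0.0873
at [ 0.5645 -0.3571  0.3479] jawyaw 41.1 q6 -1.45 t 30.43 grip 0.0873 F [ 0.5 -0.1 -0. ]
turn [1.1 0.8 0.1] shift [-12.2 -12.9  -7.2]
bracket1
   ([193.8, 96.8], 0.91, [0.4535, -0.3719, 0.0])
   ([339.4, 171.7], 0.84, [0.6979, -0.3106, 0.0])
   ([295.5, 240.1], 0.74, [0.7282, -0.4446, 0.0])
   ([277.6, 143.1], 0.67, [0.5931, -0.3412, 0.0])
bracket1_eye
   ([284.7, 33.0], 0.51, [0.4978, -0.2257, 0.032])
```

View pics/w8.png

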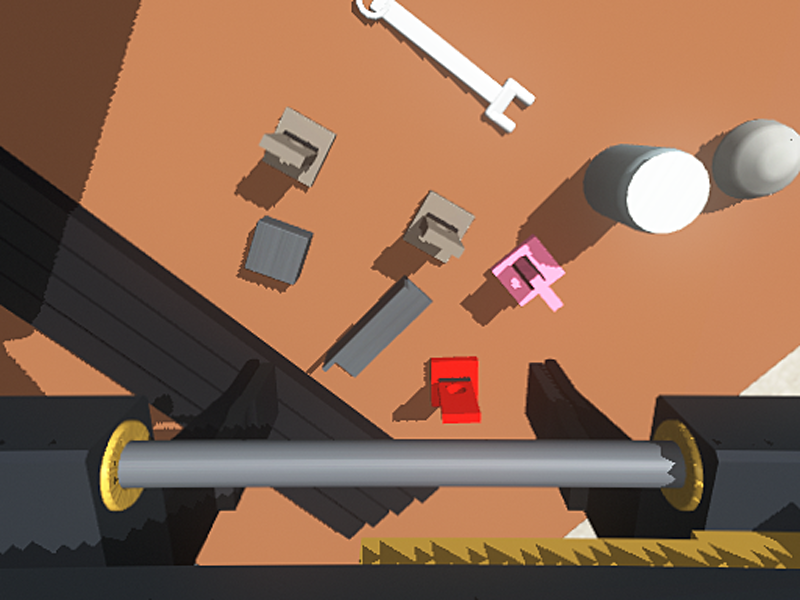

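The grey-brown brackets are at (298,148) and (440,228). The pink (530,272) and red (457,388) parts are the excluded look-alikes. I'll fit pose and yaw by silhouette.

```bash
cat >> h.py <<'E'
from scipy.optimize import minimize
def box(cx,cy,yaw,sx,sy,z0,z1):
    c,s=np.cos(yaw),np.sin(yaw)
    return np.array([[cx+c*a*sx/2-s*b*sy/2,cy+s*a*sx/2+c*b*sy/2,z] for a in(-1,1) for b in(-1,1) for z in(z0,z1)])
def sil(cam,x,p,z=0):
    m=np.zeros((384*4,512*4),np.uint8)
    for sx,sy,z0,z1 in((.05,.054,0,.012),(.036,.010,.012,.080)):
        q=proj(cam,box(x[0],x[1],x[2],sx,sy,z+z0,z+z1),p)*4+1.5
        cv2.fillConvexPoly(m,cv2.convexHull(q.astype(np.int32)),1)
    return cv2.resize(m.astype(np.float32),(512,384),interpolation=cv2.INTER_AREA)
def fit(cam,mask,p,x0):
    m=mask.astype(np.float32); best=None
    def f(x): s=sil(cam,x,p); return 1-np.minimum(s,m).sum()/np.maximum(s,m).sum()
    for y in np.radians(range(-90,90,20)):
        r=minimize(f,[x0[0],x0[1],y],method="Nelder-Mead",options=dict(initial_simplex=[[x0[0],x0[1],y],[x0[0]+.008,x0[1],y],[x0[0],x0[1]+.008,y],[x0[0],x0[1],y+.25]],maxiter=120))
        if best is None or r.fun<best.fun: best=r
    return best.x[:2].round(4),"bracket y yaw %.1f"%((np.degrees(best.x[2])+90)%180),"IoU %.2f"%(1-best.fun)
E
python3 - <<'E'
from h import *
a=shot("wrist",None); p=imaging.camera_params("wrist")
for d in imaging.cut_out("wrist","bracket1"):
  m=d["pixels"]; b=d["box"]
  if d["confidence"]<.3: continue
  print(np.round(b,0),round(d["confidence"],2),a[m].mean(0).round(),end=" ")
  print(*fit("wrist",m,p,atz("wrist",b[:2],.01,p)))
E
```

```text
[282. 143.  47.  47.] 0.93 [148. 134. 119.] [ 0.5972 -0.3406] bracket y yaw 101.2 IoU 0.94
[338. 175.  46.  51.] 0.86 [208. 134. 164.] [ 0.694  -0.3148] bracket y yaw 82.7 IoU 0.96
[292. 249.  29.  46.] 0.8 [211.  38.  30.] [ 0.7238 -0.4545] bracket y yaw 133.7 IoU 0.97
[191.  94.  46.  49.] 0.6 [151. 138. 124.] [ 0.4492 -0.37  ] bracket y yaw 101.6 IoU 0.96
```

```bash
python3 -m inch '[[60,[0,0,0],[10,0,0]],[60,[0,0,0],[10,0,0]],[60,[0,0,0],[10,0,0]],[60,[0,0,0],[10,0,0]],[60,[0,0,0],[10,0,0]],[60,[0,0,0],[10,0,0]],[60,[0,0,0],[10,0,0]],[60,[0,0,0],[10,0,0]],[60,[0,0,0],[10,0,0]],[60,[0,0,0],[10,0,0]],[60,[0,0,0],[10,0,0]],[60,[0,0,0],[10,0,0]]]'
python3 - <<'E'
from h import *
go([.597,-.341,.2],-79)
E
```

```text
time: 32.17
position: [0.5635, -0.359, 0.3469]
tool_rot: [0.708, 0.04, -0.704, 0.048]
ft_force: [0.2, -0.5, 0.0]
grip_width: 0.0599
at [ 0.5635 -0.359   0.3469] jawyaw -82.8 q6 0.71 t 32.17 grip 0.0599 F [ 0.2 -0.5  0. ]
turn [-3.8 -0.3 -0.7] shift [146.9 -15.5 -34.8]
```

```bash
python3 -m inch '[[60,[0,0,0],[-4,0,0]],[60,[0,-9,-18],[0,0,0]],[60,[0,-9,-18],[0,0,0]],[60,[40,0,0],[0,0,0]],[60,[40,0,0],[0,0,0]],[60,[40,0,0],[0,0,0]],[60,[25,0,0],[0,0,0]],[60,[0,0,0],[0,0,0]],[60,[0,0,0],[0,0,0]]]'
python3 - <<'E'
from h import *
go([.597,-.341,.047],-79)
a=shot("wrist",None); p=imaging.camera_params("wrist")
for d in imaging.cut_out("wrist","bracket1"):
  m=d["pixels"]; b=d["box"]
  if d["confidence"]<.3: continue
  print(np.round(b,0),round(d["confidence"],2),a[m].mean(0).round(),end=" ")
  print(*fit("wrist",m,p,atz("wrist",b[:2],.01,p)))
E
```

```text
time: 33.3
position: [0.608, -0.3289, 0.1997]
tool_rot: [0.708, 0.065, -0.699, 0.076]
ft_force: [0.2, -0.3, -0.4]
grip_width: 0.0602
at [ 0.608  -0.3289  0.1997] jawyaw -78.6 q6 0.72 t 33.30 grip 0.0602 F [ 0.2 -0.3 -0.4]
turn [ 0.4 -0.6 -0.9] shift [152.7   7.2  14.9]
[261. 188.  50.  68.] 0.97 [142. 129. 115.] [ 0.5955 -0.3398] bracket y yaw 101.2 IoU 0.95
[257.  84.  60.  66.] 0.95 [226. 155. 187.] [ 0.6932 -0.3135] bracket y yaw 82.1 IoU 0.97
[404.  82.  84.  72.] 0.95 [216.  36.  27.] [ 0.7232 -0.4533] bracket y yaw 132.6 IoU 0.97
[260. 312.  42.  67.] 0.7 [122. 110.  98.] [ 0.4485 -0.3698] bracket y yaw 102.1 IoU 0.32
```

```bash
python3 -m inch '[[50,[0,8,13],[0,-0.6,-0.9]],[50,[0,0,0],[0,0,0]],[50,[30,0,0],[0,0,0]],[50,[30,0,0],[0,0,0]],[50,[30,0,0],[0,0,0]],[50,[0,0,0],[0,0,0]]]'
python3 - <<'E'
from h import *
go([.596,-.340,.047],-79)
E
```

```text
time: 34.15
position: [0.5981, -0.345, 0.1145]
tool_rot: [0.707, 0.066, -0.701, 0.072]
ft_force: [0.4, 0.5, 0.7]
grip_width: 0.0502
at [ 0.5981 -0.345   0.1145] jawyaw -78.8 q6 0.69 t 34.15 grip 0.0502 F [0.4 0.5 0.7]
turn [ 0.2 -0.5 -0.5] shift [67.4 -5.9  1.7]
```

```bash
python3 -m inch '[[50,[0,-5.5,2],[0,-0.5,-0.5]],[50,[0,0,0],[0,0,0]],[50,[25,0,0],[0,0,0]],[50,[25,0,0],[0,0,0]],[50,[16,0,0],[0,0,0]],[50,[0,0,0],[0,0,0]]]'
python3 - <<'E'
from h import *
go([.596,-.340,.047],-79)
E
```

```text
time: 34.9
position: [0.6004, -0.3439, 0.0564]
tool_rot: [0.708, 0.065, -0.7, 0.073]
ft_force: [-0.0, 0.0, 0.5]
grip_width: 0.05
at [ 0.6004 -0.3439  0.0564] jawyaw -78.8 q6 0.69 t 34.90 grip 0.0500 F [-0.   0.   0.5]
turn [ 0.2 -0.6 -0.7] shift [ 9.3 -4.8  3.6]
```

```bash
python3 -m inch '[[50,[5,-4,4],[0,-0.6,-0.7]],[50,[4,-1,0],[0,0,0]],[50,[0,0,0],[0,0,0]],[4,[0,0,0],[0,0,0]],[4,[0,0,0],[0,0,0]],[4,[0,0,0],[0,0,0]],[4,[0,0,0],[0,0,0]],[4,[0,0,0],[0,0,0]],[4,[0,0,0],[0,0,0]],[4,[0,0,0],[0,0,0]],[4,[0,0,0],[0,0,0]]]' 45
python3 - <<'E'
from h import *
go([.596,-.340,.047],-79)
E
```

```text
time: 36.28
position: [0.5967, -0.3402, 0.0499]
tool_rot: [0.704, 0.069, -0.703, 0.07]
ft_force: [-0.9, 0.5, 0.0]
grip_width: 0.0098
at [ 0.5967 -0.3402  0.0499] jawyaw -78.8 q6 0.69 t 36.27 grip 0.0098 F [-0.9  0.5  0. ]
turn [ 0.2 -0.1 -0.1] shift [ 2.9 -0.4  0.6]
```

```bash
python3 -m inch '[[4,[-20,0,0],[0,0,0]],[4,[-45,0,0],[0,0,0]],[4,[-45,0,0],[0,0,0]],[4,[-45,0,0],[0,0,0]],[4,[-45,0,0],[0,0,0]],[4,[-45,0,0],[0,0,0]],[4,[0,-51,-10],[0,0,0]],[4,[0,-51,-10],[0,0,0]],[4,[0,-51,-10],[0,0,0]],[4,[0,-51,-10],[0,0,0]],[4,[0,-51,-10],[0,0,0]],[4,[0,-51,-10],[0,0,0]]]'
python3 -m inch '[[4,[0,-45,-9],[0,0,0]],[4,[0,-40,-8],[0,0,0]],[4,[0,0,0],[9,0,0]],[4,[0,0,0],[8,0,0]],[4,[0,0,0],[0,0,0]],[4,[0,0,0],[0,0,0]]]'
python3 - <<'E'
from h import *
go([.607,.085,.176],-96)
shot("wrist","w9"); p=imaging.camera_params("wrist")
for t,z in [("peg1",.154),("grip_post",.15),("base_top",.012)]: print(t,*tips("wrist",t,z),sep="\n   ")
E
```

```text
time: 37.78
position: [0.5919, -0.0227, 0.308]
tool_rot: [-0.704, -0.066, 0.704, -0.065]
ft_force: [0.3, -0.1, -4.4]
grip_width: 0.0095
time: 38.52
position: [0.5875, 0.0727, 0.311]
tool_rot: [-0.705, 0.038, 0.707, 0.039]
ft_force: [-0.0, 0.3, -4.8]
grip_width: 0.0099
at [0.5875 0.0727 0.311 ] jawyaw -96.2 q6 1.61 t 38.52 grip 0.0099 F [-0.   0.3 -4.8]
turn [-0.2  0.2  0.1] shift [134.9 -14.1 -18.4]
peg1
   ([181.8, 157.7], 0.96, [0.6125, 0.1438, 0.154])
   ([187.8, 221.1], 0.56, [0.5455, 0.1496, 0.154])
grip_post
   ([81.2, 251.9], 0.86, [0.5214, 0.2708, 0.15])
base_top
   ([180.5, 208.5], 0.84, [0.5107, 0.1952, 0.012])
```

View pics/w9.png

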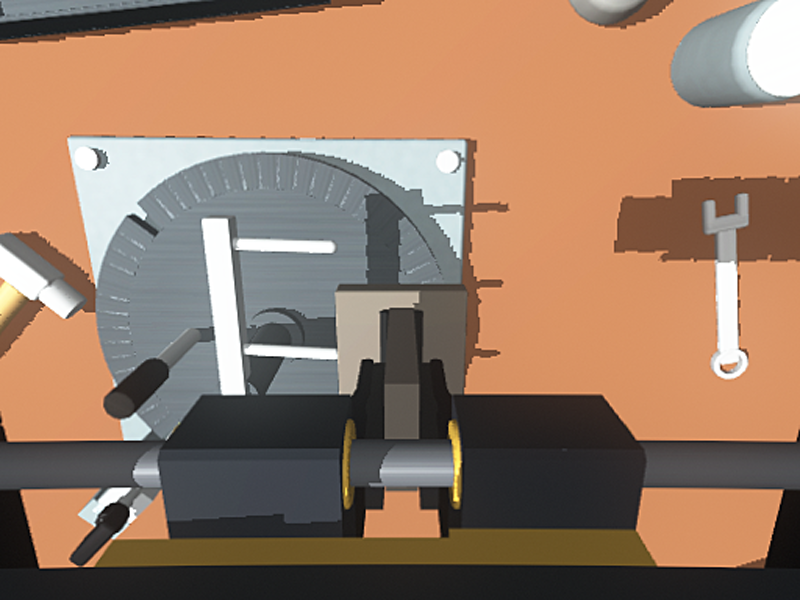

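```bash
python3 -m inch '[[4,[0,-3,-17],[0,0,0]],[4,[0,0,0],[0,0,0]],[4,[35,0,0],[0,0,0]],[4,[35,0,0],[0,0,0]],[4,[35,0,0],[0,0,0]],[4,[20,0,0],[0,0,0]],[4,[0,0,0],[0,0,0]],[4,[0,0,0],[0,0,0]]]'
python3 - <<'E'
from h import *
go([.6055,.0744,.176],-96)
E
```

```text
time: 39.72
position: [0.6027, 0.0725, 0.1841]
tool_rot: [-0.704, 0.038, 0.708, 0.039]
ft_force: [0.7, -0.2, -4.6]
grip_width: 0.01
at [0.6027 0.0725 0.1841] jawyaw -96.2 q6 1.61 t 39.73 grip 0.0100 F [ 0.7 -0.2 -4.6]
turn [-0.2  0.3  0. ] shift [ 8.1 -2.2 -2.7]
```

```bash
python3 -m inch '[[4,[7,0,-3],[0,0,0]],[4,[0,-12,0],[0,0,0]],[4,[0,-12,0],[0,0,0]],[4,[0,-12,0],[0,0,0]],[4,[0,0,0],[0,0,0]]]'
python3 - <<'E'
from h import *
go([.6128,.1440,.172],-96)
E
```

```text
time: 40.35
position: [0.6119, 0.1114, 0.1801]
tool_rot: [0.707, -0.037, -0.706, -0.039]
ft_force: [-1.2, 0.3, -6.0]
grip_width: 0.0093
at [0.6119 0.1114 0.1801] jawyaw -96.2 q6 1.68 t 40.35 grip 0.0093 F [-1.2  0.3 -6. ]
turn [-0.2 -0.1  0.1] shift [  8.2 -32.5   2.7]
```

```bash
python3 -m inch '[[4,[3,0,2.5],[0,0,0]],[4,[1,-10,0],[0,0,0]],[4,[1,-10,0],[0,0,0]],[4,[0,0,0],[0,0,0]]]'
python3 - <<'E'
from h import *
go([.6128,.1440,.172],-96)
shot("wrist","w10",(100,80,420,320))
E
```

```text
time: 40.85
position: [0.6112, 0.1329, 0.1746]
tool_rot: [0.706, -0.038, -0.706, -0.039]
ft_force: [0.6, 0.5, -4.8]
grip_width: 0.0098
at [0.6112 0.1329 0.1746] jawyaw -96.2 q6 1.71 t 40.85 grip 0.0098 F [ 0.6  0.5 -4.8]
turn [-0.2 -0.   0.1] shift [  2.6 -11.2  -0.3]
```

View pics/w10.png

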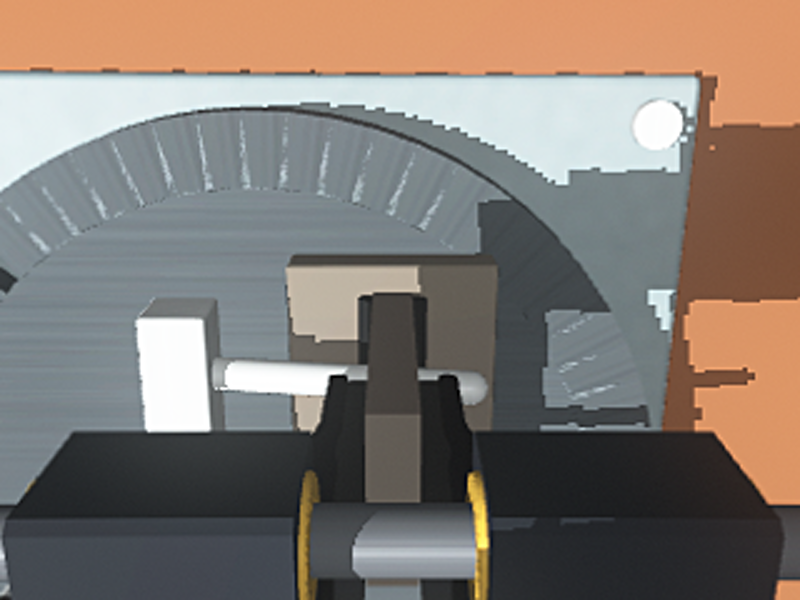

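```bash
python3 -m inch '[[4,[1,-9,0],[0,0,0]],[4,[0,0,0],[0,0,0]],[4,[2,0,0],[0,0,0]],[4,[2,0,0],[0,0,0]],[4,[2,0,0],[0,0,0]]]'
python3 - <<'E'
from h import *
go([.6128,.1440,.167],-96)
E
```

```text
time: 41.52
position: [0.6126, 0.1414, 0.1675]
tool_rot: [0.707, -0.038, -0.706, -0.039]
ft_force: [-1.7, -0.6, 2.8]
grip_width: 0.0098
at [0.6126 0.1414 0.1675] jawyaw -96.2 q6 1.73 t 41.52 grip 0.0098 F [-1.7 -0.6  2.8]
turn [-0.2 -0.1  0.1] shift [ 0.5 -2.6  0.1]
```

```bash
python3 -m inch '[[26,[0,0,0],[0,0,0]],[26,[0,0,0],[0,0,0]],[26,[0,0,0],[0,0,0]],[26,[-25,0,0],[0,0,0]],[26,[-45,0,0],[0,0,0]],[26,[-45,0,0],[0,0,0]],[26,[0,0,0],[0,0,0]]]'
python3 - <<'E'
from h import *
go([.449,-.37,.3],-78)
shot("wrist","w11",(100,60,420,300))
shot("top",None); p=imaging.camera_params("top")
for d in imaging.cut_out("top","bracket1"): print(np.round(d["box"]),d["confidence"],atz("top",d["box"][:2],.03).round(3))
E
```

```text
time: 42.4
position: [0.6147, 0.1409, 0.289]
tool_rot: [0.709, -0.038, -0.703, -0.039]
ft_force: [0.0, -0.1, -0.3]
grip_width: 0.026
at [0.6147 0.1409 0.289 ] jawyaw -96.3 q6 1.73 t 42.40 grip 0.0260 F [ 0.  -0.1 -0.3]
turn [-18.3  -0.5   0. ] shift [-13.  526.  108.8]
[366. 237.  12.  16.] 0.69 [ 0.445 -0.371  0.03 ]
[382. 167.  21.  18.] 0.69 [ 0.713 -0.45   0.03 ]
[348. 173.  11.  11.] 0.52 [ 0.692 -0.316  0.03 ]
```

View pics/w11.png

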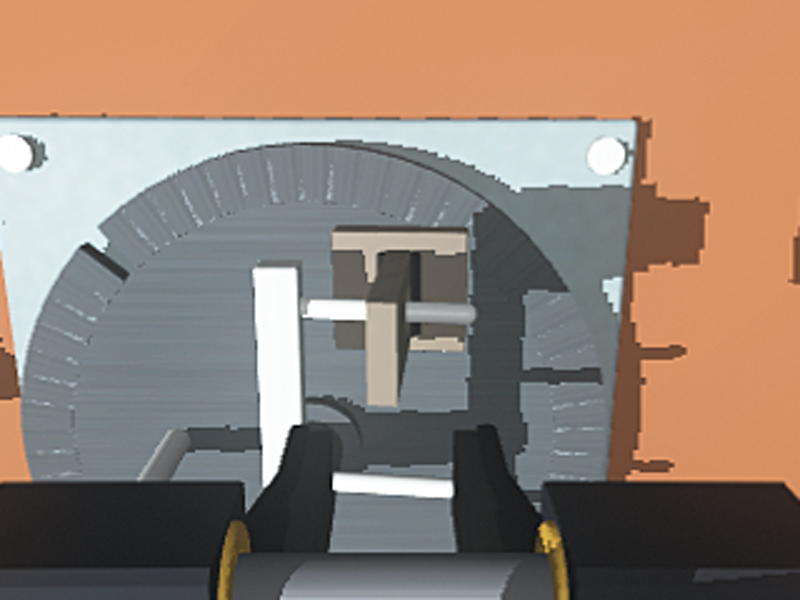

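The first bracket hangs on its peg, with the peg through the eye. Now the second bracket.

```bash
python3 -m inch '[[60,[0,52,11],[0,0,0]],[60,[0,52,11],[0,0,0]],[60,[0,52,11],[0,0,0]],[60,[0,52,11],[0,0,0]],[60,[0,52,11],[0,0,0]],[60,[0,52,11],[0,0,0]],[60,[0,52,11],[0,0,0]],[60,[0,50,10],[0,0,0]],[60,[0,50,10],[0,0,0]],[60,[0,30,6],[0,0,0]],[60,[0,0,0],[-9,0,0]],[60,[0,0,0],[-9,0,0]]]'
python3 -m inch '[[60,[0,0,0],[0,0,0]],[60,[0,0,0],[0,0,0]]]'
python3 - <<'E'
from h import *
go([.449,-.37,.2],-78)
a=shot("wrist",None); p=imaging.camera_params("wrist")
for d in imaging.cut_out("wrist","bracket1"):
  m=d["pixels"]; b=d["box"]
  if d["confidence"]<.3: continue
  print(np.round(b,0),round(d["confidence"],2),a[m].mean(0).round(),end=" ")
  print(*fit("wrist",m,p,atz("wrist",b[:2],.01,p)))
E
```

```text
time: 44.05
position: [0.4406, -0.3495, 0.2605]
tool_rot: [-0.691, -0.085, 0.715, -0.067]
ft_force: [-0.2, 0.7, 0.0]
grip_width: 0.0598
time: 44.3
position: [0.4394, -0.3485, 0.2576]
tool_rot: [-0.69, -0.085, 0.716, -0.063]
ft_force: [0.4, 0.2, 0.2]
grip_width: 0.0601
at [ 0.4394 -0.3485  0.2576] jawyaw -78.0 q6 0.50 t 44.30 grip 0.0601 F [0.4 0.2 0.2]
turn [0. 2. 2.] shift [56.6 25.  -6.9]
```

```bash
python3 -m inch '[[60,[0,12,-10],[0,2,2]],[60,[0,12,-6],[0,0,0]],[60,[0,0,0],[0,0,0]],[60,[0,0,0],[0,0,0]]]'
python3 - <<'E'
from h import *
go([.449,-.37,.2],-78)
a=shot("wrist",None); p=imaging.camera_params("wrist")
for t in ("bracket1","bracket2"):
 for d in imaging.cut_out("wrist",t):
  m=d["pixels"]; b=d["box"]
  print(np.round(b,0),round(d["confidence"],2),a[m].mean(0).round(),end=" ")
  print(*fit("wrist",m,p,atz("wrist",b[:2],.01,p)))
q=proj("wrist",box(.4485,-.37,np.radians(11.6),.036,.01,.02,.08),p); print(q.min(0),q.max(0))
E
```

```text
time: 44.9
position: [0.4611, -0.3687, 0.2573]
tool_rot: [0.703, 0.074, -0.703, 0.074]
ft_force: [-0.2, 1.1, 0.6]
grip_width: 0.0598
at [ 0.4611 -0.3687  0.2573] jawyaw -78.0 q6 0.50 t 44.90 grip 0.0598 F [-0.2  1.1  0.6]
turn [ 0.  -0.  -0.1] shift [57.3 -1.3 12.2]
[256. 172.  40.  55.] 0.67 [143. 129. 114.] [ 0.4484 -0.3704] bracket y yaw 102.6 IoU 0.95
[256. 172.  40.  55.] 0.67 [143. 129. 114.] [ 0.4484 -0.3704] bracket y yaw 102.6 IoU 0.95
[250.07288192 153.86229724] [259.63536138 197.47993309]
```

```bash
python3 -m inch '[[50,[0,-1,12],[0,0,0]],[50,[0,0,0],[0,0,0]],[50,[40,0,0],[0,0,0]],[50,[40,0,0],[0,0,0]],[50,[40,0,0],[0,0,0]],[50,[0,0,0],[0,0,0]],[50,[0,0,0],[0,0,0]]]'
python3 - <<'E'
from h import *
go([.4484,-.3704,.1],-78)
E
```

```text
time: 45.92
position: [0.4491, -0.3728, 0.1381]
tool_rot: [0.705, 0.071, -0.702, 0.076]
ft_force: [0.1, 0.1, 0.1]
grip_width: 0.0497
at [ 0.4491 -0.3728  0.1381] jawyaw -78.1 q6 0.48 t 45.92 grip 0.0497 F [0.1 0.1 0.1]
turn [-0.1 -0.2 -0.4] shift [38.  -2.8  0.4]
```

```bash
python3 -m inch '[[50,[20,-2.5,0],[0,-0.2,-0.4]],[50,[30,0,0],[0,0,0]],[50,[25,0,0],[0,0,0]],[50,[5,0,0],[0,0,0]],[50,[0,0,0],[0,0,0]],[50,[0,0,0],[0,0,0]]]'
python3 - <<'E'
from h import *
go([.4484,-.3704,.048],-78)
E
```

```text
time: 46.68
position: [0.4526, -0.3743, 0.0609]
tool_rot: [0.706, 0.069, -0.7, 0.078]
ft_force: [0.1, -0.3, 0.0]
grip_width: 0.05
at [ 0.4526 -0.3743  0.0609] jawyaw -78.1 q6 0.48 t 46.67 grip 0.0500 F [ 0.1 -0.3  0. ]
turn [-0.1 -0.4 -0.7] shift [12.8 -4.9  3.3]
```

```bash
python3 -m inch '[[50,[6,-4,4],[0,-0.4,-0.7]],[50,[5,-1,0],[0,0,0]],[50,[0,0,0],[0,0,0]],[4,[0,0,0],[0,0,0]],[4,[0,0,0],[0,0,0]],[4,[0,0,0],[0,0,0]],[4,[0,0,0],[0,0,0]],[4,[0,0,0],[0,0,0]],[4,[0,0,0],[0,0,0]],[4,[0,0,0],[0,0,0]],[4,[0,0,0],[0,0,0]]]' 45
python3 - <<'E'
from h import *
go([.4484,-.3704,.048],-78)
E
```

```text
time: 48.05
position: [0.4478, -0.3702, 0.0508]
tool_rot: [0.704, 0.073, -0.703, 0.074]
ft_force: [-0.3, 1.1, -1.1]
grip_width: 0.0096
at [ 0.4478 -0.3702  0.0508] jawyaw -78.1 q6 0.48 t 48.05 grip 0.0096 F [-0.3  1.1 -1.1]
turn [-0.1 -0.  -0. ] shift [ 2.8  0.3 -0.5]
```

```bash
python3 -m inch '[[4,[-20,0,0],[0,0,0]],[4,[-45,0,0],[0,0,0]],[4,[-45,0,0],[0,0,0]],[4,[-45,0,0],[0,0,0]],[4,[-45,0,0],[0,0,0]],[4,[-45,0,0],[0,0,0]],[4,[0,-50,-12],[0,0,0]],[4,[0,-50,-12],[0,0,0]],[4,[0,-50,-12],[0,0,0]],[4,[0,-50,-12],[0,0,0]],[4,[0,-50,-12],[0,0,0]],[4,[0,-50,-12],[0,0,0]]]'
python3 -m inch '[[4,[0,-50,-12],[0,0,0]],[4,[0,-40,-10],[0,0,0]],[4,[0,-20,-5],[0,0,0]],[4,[0,0,0],[9,0,0]],[4,[0,0,0],[9,0,0]],[4,[0,0,0],[0,0,0]],[4,[0,0,0],[0,0,0]]]'
python3 - <<'E'
from h import *
go([.4632,.0894,.19],-96)
shot("wrist",None); p=imaging.camera_params("wrist")
for t,z in [("peg1",.154),("grip_post",.15),("base_top",.012)]: print(t,*tips("wrist",t,z),sep="\n   ")
E
```

```text
time: 49.55
position: [0.4513, -0.0535, 0.2946]
tool_rot: [-0.699, -0.076, 0.708, -0.064]
ft_force: [0.7, 0.8, -4.9]
grip_width: 0.0096
time: 50.42
position: [0.4481, 0.0683, 0.2901]
tool_rot: [-0.695, 0.035, 0.717, 0.046]
ft_force: [-0.5, -0.6, -5.3]
grip_width: 0.0095
at [0.4481 0.0683 0.2901] jawyaw -96.5 q6 1.57 t 50.42 grip 0.0095 F [-0.5 -0.6 -5.3]
turn [-0.5  1.8  0.8] shift [100.  -21.3 -15.9]
peg1
   ([152.2, 81.1], 0.84, [0.5417, 0.1485, 0.154])
   ([163.5, 237.2], 0.69, [0.3953, 0.1699, 0.154])
   ([157.7, 162.9], 0.65, [0.4711, 0.1594, 0.154])
grip_post
   ([23.5, 119.5], 0.82, [0.5224, 0.2703, 0.15])
base_top
   ([156.2, 108.8], 0.59, [0.5108, 0.1952, 0.012])
```

```bash
python3 -m inch '[[4,[0,-10,-9],[0,1.8,0.8]],[4,[0,-10,-7],[0,0,0]],[4,[0,0,0],[0,0,0]],[4,[35,0,0],[0,0,0]],[4,[35,0,0],[0,0,0]],[4,[24,0,0],[0,0,0]],[4,[0,0,0],[0,0,0]],[4,[0,0,0],[0,0,0]]]'
python3 - <<'E'
from h import *
go([.4635,.0895,.177],-96)
E
```

```text
time: 51.62
position: [0.472, 0.0882, 0.1961]
tool_rot: [0.709, -0.04, -0.703, -0.039]
ft_force: [0.6, -0.4, -4.2]
grip_width: 0.0098
at [0.472  0.0882 0.1961] jawyaw -96.4 q6 1.64 t 51.62 grip 0.0098 F [ 0.6 -0.4 -4.2]
turn [-0.4 -0.5 -0.1] shift [19.  -0.3  8.7]
```

```bash
python3 -m inch '[[4,[9,0,7],[0,-0.5,0]],[4,[9,0,1],[0,0,0]],[4,[0,0,0],[0,0,0]],[4,[0,-12,0],[0,0,0]],[4,[0,-12,0],[0,0,0]],[4,[0,-10,0],[0,0,0]],[4,[0,0,0],[0,0,0]]]'
python3 - <<'E'
from h import *
go([.4708-.0034,.1592-.032,.177],-96)
E
```

```text
time: 52.5
position: [0.4698, 0.126, 0.1796]
tool_rot: [0.708, -0.039, -0.704, -0.039]
ft_force: [0.4, 0.6, -6.2]
grip_width: 0.0097
at [0.4698 0.126  0.1796] jawyaw -96.4 q6 1.72 t 52.50 grip 0.0097 F [ 0.4  0.6 -6.2]
turn [-0.4 -0.3 -0. ] shift [ 2.6 -0.9  2.5]
```

```bash
python3 -m inch '[[4,[2.5,0,2.5],[0,0,0]],[4,[1,-10,0],[0,0,0]],[4,[1,-10,0],[0,0,0]],[4,[0,0,0],[0,0,0]]]'
python3 - <<'E'
from h import *
go([.4708,.1592,.173],-96)
shot("wrist","w12",(100,80,420,320)); p=imaging.camera_params("wrist")
q=proj("wrist",np.array([.4708,.1592,.154])+np.array([[0,0,0],[-.1045*.033,-.9945*.033,.004],[.1045*.033,.9945*.033,-.004]]),p); print("peg pt/tip/root in crop px",((q-[100,80])*2.5).round())
E
```

```text
time: 53.0
position: [0.4696, 0.1475, 0.1747]
tool_rot: [0.708, -0.039, -0.704, -0.039]
ft_force: [-0.0, -0.3, -4.6]
grip_width: 0.0097
at [0.4696 0.1475 0.1747] jawyaw -96.4 q6 1.76 t 53.00 grip 0.0097 F [-0.  -0.3 -4.6]
turn [-0.4 -0.3 -0. ] shift [  1.7 -11.8   0.1]
peg pt/tip/root in crop px [[342. 382.]
 [480. 388.]
 [209. 376.]]
```

```bash
python3 - <<'E'
import cv2
a=cv2.imread("pics/w12.png"); b=cv2.imread("pics/w10.png")
for n,i in(("w10",b),("w12",a)):
  for y in (370,380,390,400): print(n,y,[int(i[y,x].mean()) for x in range(210,500,15)])
E
python3 -m inch '[[4,[1,-10,0],[0,0,0]],[4,[0,0,0],[0,0,0]],[4,[2,0,0],[0,0,0]],[4,[2,0,0],[0,0,0]],[4,[2,0,0],[0,0,0]]]'
python3 - <<'E'
from h import *
go([.4708,.1592,.168],-96)
E
```

```text
w10 370 [93, 211, 249, 248, 246, 244, 242, 238, 236, 208, 146, 67, 66, 64, 127, 113, 109, 91, 87, 65]
w10 380 [95, 229, 254, 255, 255, 255, 255, 255, 39, 17, 91, 68, 67, 65, 86, 92, 27, 158, 148, 65]
w10 390 [105, 145, 183, 236, 255, 255, 255, 254, 29, 40, 43, 66, 65, 64, 38, 34, 28, 188, 166, 64]
w10 400 [109, 138, 142, 140, 141, 139, 180, 177, 42, 42, 42, 67, 65, 64, 47, 32, 26, 156, 129, 61]
w12 370 [132, 104, 174, 159, 142, 126, 111, 92, 84, 91, 61, 51, 51, 49, 25, 71, 73, 71, 70, 49]
w12 380 [128, 248, 241, 239, 236, 233, 231, 227, 20, 10, 63, 50, 51, 49, 62, 66, 20, 104, 69, 49]
w12 390 [130, 244, 244, 246, 247, 249, 249, 250, 14, 28, 30, 50, 49, 48, 33, 25, 21, 136, 88, 47]
w12 400 [76, 45, 48, 70, 90, 107, 186, 228, 24, 27, 27, 49, 49, 49, 34, 25, 20, 145, 83, 51]
time: 53.68
position: [0.4712, 0.1575, 0.1684]
tool_rot: [0.708, -0.04, -0.704, -0.039]
ft_force: [-3.7, -0.3, 13.7]
grip_width: 0.0097
at [0.4712 0.1575 0.1684] jawyaw -96.4 q6 1.78 t 53.67 grip 0.0097 F [-3.7 -0.3 13.7]
turn [-0.4 -0.4 -0. ] shift [ 0.4 -1.6  0.6]
```

```bash
python3 -m inch '[[26,[-1,0,0],[0,0,0]],[26,[0,0,0],[0,0,0]],[26,[0,0,0],[0,0,0]],[26,[-25,0,0],[0,0,0]],[26,[-45,0,0],[0,0,0]],[26,[-45,0,0],[0,0,0]],[26,[0,0,0],[-10,0,0]],[26,[0,0,0],[-10,0,0]],[26,[0,0,0],[-10,0,0]],[26,[0,0,0],[-10,0,0]],[26,[0,0,0],[-10,0,0]],[26,[0,0,0],[-10,0,0]]]'
python3 -m inch '[[45,[0,0,0],[-10,0,0]],[45,[0,0,0],[-10,0,0]],[45,[0,0,0],[-10,0,0]],[45,[0,0,0],[-10,0,0]],[45,[0,0,0],[-10,0,0]],[45,[0,0,0],[-10,0,0]],[45,[0,0,0],[-8,0,0]],[45,[0,0,0],[0,0,0]]]'
python3 - <<'E'
from h import *
go([.4213,.308,.26],39)
E
```

```text
time: 55.18
position: [0.4728, 0.1571, 0.2907]
tool_rot: [0.63, 0.326, -0.621, 0.332]
ft_force: [0.2, 0.8, 0.9]
grip_width: 0.0261
time: 56.18
position: [0.4726, 0.1567, 0.2907]
tool_rot: [0.325, 0.624, -0.32, 0.635]
ft_force: [0.0, 0.6, -0.9]
grip_width: 0.0446
at [0.4726 0.1567 0.2907] jawyaw 35.8 q6 -0.53 t 56.17 grip 0.0446 F [ 0.   0.6 -0.9]
turn [-3.2  0.6 -0.7] shift [  29.6   46.4 -153.1]
```

```bash
python3 -m inch '[[45,[0,0,0],[-3,0.5,-0.7]],[45,[5,18,-50],[0,0,0]],[45,[5,18,-50],[0,0,0]],[45,[5,18,-48],[0,0,0]],[45,[0,0,0],[0,0,0]],[45,[0,0,0],[0,0,0]]]'
python3 - <<'E'
from h import *
go([.4213,.308,.19],39)
shot("wrist",None); print(*tips("wrist","t_handle",.166)); print(*tips("wrist","peg1",.154),sep="\n")
p=imaging.camera_params("wrist")
for z in (.166,.1785): print(z,proj("wrist",[.4213,.3082,z],p))
for d in imaging.cut_out("wrist","bracket1"): print(np.round(d["box"]),d["confidence"],atz("wrist",d["box"][:2],.16).round(3))
E
```

```text
time: 56.92
position: [0.4238, 0.3091, 0.2751]
tool_rot: [0.311, 0.633, -0.311, 0.637]
ft_force: [0.7, 0.8, -0.2]
grip_width: 0.0449
at [0.4238 0.3091 0.2751] jawyaw 37.8 q6 -0.24 t 56.92 grip 0.0449 F [ 0.7  0.8 -0.2]
turn [-1.2  0.2 -0.1] shift [85.1 -2.8 -1. ]
([250.6, 184.4], 0.72, [0.4189, 0.3078, 0.166])
([201.2, 321.3], 0.79, [0.4704, 0.1567, 0.154])
0.166 [[253.07837111 185.41365363]]
0.1785 [[252.9620624  189.87027127]]
[222. 304.  51.  82.] 0.84 [0.473 0.191 0.16 ]
```

```bash
python3 -m inch '[[45,[0,-3,-1],[-1,0,0]],[45,[0,0,0],[0,0,0]],[45,[35,0,0],[0,0,0]],[45,[35,0,0],[0,0,0]],[45,[0,0,0],[0,0,0]],[45,[0,0,0],[0,0,0]]]'
python3 - <<'E'
from h import *
go([.4210,.308,.152],39)
E
```

```text
time: 57.88
position: [0.4248, 0.3055, 0.2064]
tool_rot: [0.309, 0.634, -0.306, 0.64]
ft_force: [-0.3, 0.6, 0.4]
grip_width: 0.0455
at [0.4248 0.3055 0.2064] jawyaw 38.5 q6 -0.26 t 57.88 grip 0.0455 F [-0.3  0.6  0.4]
turn [-0.5  0.3 -0.5] shift [54.4 -1.9 -4.7]
```

```bash
python3 -m inch '[[45,[25,-2,-5],[0,0.3,-0.5]],[45,[20,0,0],[0,0,0]],[45,[0,0,0],[0,0,0]]]'
python3 - <<'E'
from h import *
go([.4210,.308,.152],39)
E
```

```text
time: 58.25
position: [0.4241, 0.3098, 0.1655]
tool_rot: [0.31, 0.634, -0.305, 0.639]
ft_force: [-0.7, -0.2, 0.2]
grip_width: 0.0449
at [0.4241 0.3098 0.1655] jawyaw 38.5 q6 -0.25 t 58.25 grip 0.0449 F [-0.7 -0.2  0.2]
turn [-0.5  0.2 -0.5] shift [13.4 -3.7 -0.5]
```

```bash
python3 -m inch '[[45,[8,-3.5,-0.5],[0,0,-0.5]],[45,[5,0,0],[0,0,0]],[45,[0,0,0],[0,0,0]],[8,[0,0,0],[0,0,0]],[8,[0,0,0],[0,0,0]],[8,[0,0,0],[0,0,0]],[8,[0,0,0],[0,0,0]],[8,[0,0,0],[0,0,0]],[8,[0,0,0],[0,0,0]],[8,[0,0,0],[0,0,0]]]' 40
python3 - <<'E'
from h import *
go([.4210,.308,.152],39)
E
```

```text
time: 59.5
position: [0.4215, 0.3079, 0.1562]
tool_rot: [0.308, 0.635, -0.307, 0.639]
ft_force: [-1.3, -0.9, 0.5]
grip_width: 0.0119
at [0.4215 0.3079 0.1562] jawyaw 38.5 q6 -0.25 t 59.50 grip 0.0119 F [-1.3 -0.9  0.5]
turn [-0.5  0.3 -0.2] shift [ 4.2 -0.3 -0.4]
```

```bash
python3 -m inch '[[8,[-6,0,0],[0,0,0]],[8,[-6,0,0],[0,0,0]],[8,[-6,0,0],[0,0,0]],[8,[-1,0,0],[0,0,0]],[8,[0,0,0],[0,0,0]]]'
python3 - <<'E'
from h import *
go([.4215,.3079,.1742],39)
E
```

```text
time: 60.12
position: [0.4212, 0.3078, 0.1733]
tool_rot: [0.307, 0.635, -0.307, 0.638]
ft_force: [1.3, 0.7, -9.6]
grip_width: 0.0116
at [0.4212 0.3078 0.1733] jawyaw 38.5 q6 -0.25 t 60.12 grip 0.0116 F [ 1.3  0.7 -9.6]
turn [-0.5  0.2 -0.1] shift [-0.9  0.2  0.1]
```

```bash
python3 -m inch '[[8,[-1,0,0],[-8,0,0]],[8,[0,0,0],[-10,0,0]],[8,[0,0,0],[-10,0,0]],[8,[0,0,0],[-10,0,0]],[8,[0,0,0],[-10,0,0]],[8,[0,0,0],[-10,0,0]],[8,[0,0,0],[-10,0,0]],[8,[0,0,0],[0,0,0]]]'
python3 - <<'E'
from h import *
go([.4215,.3079,.1742],39+69)
E
```

```text
time: 61.12
position: [0.4218, 0.3105, 0.1726]
tool_rot: [-0.112, 0.697, 0.114, 0.699]
ft_force: [2.1, -0.9, -9.3]
grip_width: 0.0117
at [0.4218 0.3105 0.1726] jawyaw 108.4 q6 -1.47 t 61.12 grip 0.0117 F [ 2.1 -0.9 -9.3]
turn [ 0.4  0.3 -0.2] shift [-1.6 -2.3 -1. ]
```

```bash
python3 -m inch '[[8,[3,0,0],[0,0,0]],[8,[0,0,0],[0,0,0]],[40,[0,0,0],[0,0,0]],[40,[0,0,0],[0,0,0]],[40,[0,0,0],[0,0,0]],[40,[-20,0,0],[0,0,0]],[40,[-40,0,0],[0,0,0]],[40,[-40,0,0],[0,0,0]],[50,[0,0,0],[10,0,0]],[50,[0,0,0],[10,0,0]],[50,[0,0,0],[10,0,0]],[50,[0,0,0],[10,0,0]]]'
python3 -m inch '[[50,[0,0,0],[10,0,0]],[50,[0,0,0],[10,0,0]],[50,[0,0,0],[10,0,0]],[50,[0,0,0],[10,0,0]],[50,[0,0,0],[10,0,0]],[50,[0,0,0],[10,0,0]],[50,[0,0,0],[10,0,0]],[50,[0,0,0],[0,0,0]],[50,[0,0,0],[0,0,0]]]'
python3 - <<'E'
from h import *
go([.519,.268,.28],-6)
shot("wrist",None); print("h",*tips("wrist","t_handle",.1805)); print("post",*tips("wrist","grip_post",.15)); p=imaging.camera_params("wrist")
for z in (.166,.1805): print(z,proj("wrist",[.4213,.3085,z],p))
d=imaging.cut_out("wrist","t_handle")[0]; print(d["box"],cv2.minAreaRect(cv2.findNonZero(d["pixels"].astype(np.uint8))))
E
```

```text
time: 62.62
position: [0.424, 0.3115, 0.2786]
tool_rot: [0.147, 0.688, -0.139, 0.697]
ft_force: [0.3, 0.6, 0.2]
grip_width: 0.0497
time: 63.75
position: [0.4244, 0.3119, 0.2808]
tool_rot: [0.531, 0.474, -0.516, 0.477]
ft_force: [0.0, 0.3, -0.1]
grip_width: 0.0502
at [0.4244 0.3119 0.2808] jawyaw -5.6 q6 0.52 t 63.75 grip 0.0502 F [ 0.   0.3 -0.1]
turn [ 0.4 -0.7 -1. ] shift [ 2.1 98.4 34.5]
h ([245.8, 196.2], 0.55, [0.4173, 0.3097, 0.1805])
post ([355.7, 215.4], 0.57, [0.5182, 0.2698, 0.15])
0.166 [[250.70057093 191.92625559]]
0.1805 [[250.7172758  197.03063642]]Traceback (most recent call last):
  File "<stdin>", line 5, in <module>
IndexError: list index out of range
```

```bash
python3 -m inch '[[50,[0,48,17],[0,-0.7,-1]],[50,[0,48,17],[0,0,0]],[50,[0,0,0],[0,0,0]],[50,[35,0,0],[0,0,0]],[50,[35,0,0],[0,0,0]],[50,[0,0,0],[0,0,0]],[50,[0,0,0],[0,0,0]]]'
python3 - <<'E'
from h import *
go([.5188,.2685,.136],-6)
shot("wrist",None); print("post",*tips("wrist","grip_post",.15))
E
```

```text
time: 64.82
position: [0.5173, 0.2694, 0.2113]
tool_rot: [0.523, 0.477, -0.522, 0.476]
ft_force: [0.1, -0.3, -0.1]
grip_width: 0.05
at [0.5173 0.2694 0.2113] jawyaw -5.3 q6 0.38 t 64.83 grip 0.0500 F [ 0.1 -0.3 -0.1]
turn [ 0.7 -0.1  0. ] shift [75.3  1.6  0.9]
post ([260.7, 205.8], 0.93, [0.521, 0.2707, 0.15])
```

```bash
python3 -m inch '[[50,[25,2,0],[0,0,0]],[50,[25,0,0],[0,0,0]],[50,[22,0,0],[0,0,0]],[50,[0,0,0],[0,0,0]]]'
python3 - <<'E'
from h import *
go([.5192,.269,.136],-6)
E
```

```text
time: 65.42
position: [0.5237, 0.2714, 0.1447]
tool_rot: [0.527, 0.475, -0.517, 0.478]
ft_force: [-1.1, -0.4, 0.4]
grip_width: 0.0499
at [0.5237 0.2714 0.1447] jawyaw -5.2 q6 0.38 t 65.42 grip 0.0499 F [-1.1 -0.4  0.4]
turn [ 0.8 -0.4 -0.7] shift [ 8.6 -4.4  2.9]
```

```bash
python3 -m inch '[[50,[8,-4,2],[0.5,-0.4,-0.7]],[50,[0,0,0],[0,0,0]],[16,[0,0,0],[0,0,0]],[16,[0,0,0],[0,0,0]],[16,[0,0,0],[0,0,0]],[16,[0,0,0],[0,0,0]],[16,[0,0,0],[0,0,0]]]' 20
python3 - <<'E'
from h import *
go([.5192,.269,.136],-6)
E
```

```text
time: 66.3
position: [0.5186, 0.2711, 0.1403]
tool_rot: [0.525, 0.475, -0.524, 0.474]
ft_force: [2.5, -0.4, -1.1]
grip_width: 0.0215
at [0.5186 0.2711 0.1403] jawyaw -5.8 q6 0.39 t 66.30 grip 0.0215 F [ 2.5 -0.4 -1.1]
turn [ 0.2 -0.1  0. ] shift [4.3 0.9 2. ]
```

```bash
python3 -m inch '[[16,[0,-3,0],[-2,0,0]],[16,[0,-6.5,0.3],[-5,0,0]],[16,[0,-6.5,0.3],[-5,0,0]],[16,[0,-6.5,0.3],[-5,0,0]],[16,[0,-6.5,0.3],[-5,0,0]],[16,[0,-6.5,0.3],[-5,0,0]],[16,[0,-6.5,0.3],[-5,0,0]],[16,[0,-6.5,0.3],[-5,0,0]],[16,[0,-6.5,0.3],[-5,0,0]]]'
python3 - <<'E'
from h import *
c=np.array([.512,.195]); o=get_obs(); d=o["position"][:2]-c; a=np.degrees(np.arctan2(d[1],d[0])); print(np.hypot(*d),a,"tangent jaw",a-90)
go([.4405,.2050,.14],84)
E
```

```text
time: 67.42
position: [0.466, 0.2572, 0.1402]
tool_rot: [0.313, 0.636, -0.309, 0.634]
ft_force: [-0.5, 0.3, 0.4]
grip_width: 0.0215
0.07735752880574637 126.46778422638849 tangent jaw 36.46778422638849
at [0.466  0.2572 0.1402] jawyaw 37.8 q6 -0.37 t 67.42 grip 0.0215 F [-0.5  0.3  0.4]
turn [-46.2  -0.2  -0.4] shift [ -0.1 -52.2  25.6]
```

```bash
python3 -m inch '[[16,[0,-6.5,0.4],[-5,0,0]],[16,[0,-6.5,0.4],[-5,0,0]],[16,[0,-6.5,0.4],[-5,0,0]],[16,[0,-6.5,0.4],[-5,0,0]],[16,[0,-6.5,0.4],[-5,0,0]],[16,[0,-6.5,0.4],[-5,0,0]],[16,[0,-6.5,0.4],[-5,0,0]],[16,[0,-4,0.3],[-3,0,0]],[16,[0,0,0],[0,0,0]]]'
python3 - <<'E'
from h import *
c=np.array([.512,.195]); o=get_obs(); d=o["position"][:2]-c; a=np.degrees(np.arctan2(d[1],d[0])); print(np.hypot(*d),a,"tangent jaw",a-90)
go([.4405,.2050,.14],84)
E
```

```text
time: 68.55
position: [0.4369, 0.2138, 0.1402]
tool_rot: [0.079, 0.705, -0.075, 0.701]
ft_force: [-0.9, -1.0, -0.2]
grip_width: 0.0213
0.0774166926030199 165.94330470708096 tangent jaw 75.94330470708096
at [0.4369 0.2138 0.1402] jawyaw 77.5 q6 -1.14 t 68.55 grip 0.0213 F [-0.9 -1.  -0.2]
turn [-6.5 -0.3 -0.3] shift [ 0.2 -7.8  5.4]
```

```bash
python3 -m inch '[[16,[0,-5,0.3],[-4,0,0]],[16,[0,-5,0.3],[-3,0,0]],[16,[0,-4,0],[-1,0,0]]]'; python3 -m inch '[[16,[0,-5,0],[0,0,0]],[16,[0,-5,0],[0,0,0]]]'; python3 -m inch '[[16,[0,-6,0],[0,0,0]]]'
python3 - <<'E'
from h import *
c=np.array([.512,.195]); o=get_obs(); d=o["position"][:2]-c; a=np.degrees(np.arctan2(d[1],d[0])); print(np.hypot(*d),a,"tangent jaw",a-90)
go([.4405,.2050,.14],84)
E
```

```text
time: 68.92
position: [0.4354, 0.2045, 0.1402]
tool_rot: [0.034, 0.708, -0.023, 0.705]
ft_force: [-0.4, 20.2, -5.3]
grip_width: 0.0214
time: 69.18
position: [0.4354, 0.2047, 0.1399]
tool_rot: [0.046, 0.707, -0.02, 0.706]
ft_force: [-0.7, 19.8, -3.7]
grip_width: 0.0216
time: 69.3
position: [0.4354, 0.2048, 0.1398]
tool_rot: [0.052, 0.706, -0.018, 0.706]
ft_force: [-1.1, 25.6, -5.3]
grip_width: 0.0217
0.07722799074939735 172.73256664422843 tangent jaw 82.73256664422843
at [0.4354 0.2048 0.1398] jawyaw 84.4 q6 -1.34 t 69.30 grip 0.0217 F [-1.1 25.6 -5.3]
turn [ 0.4 -0.2 -2.8] shift [-0.1  0.7  5.1]
```

At the stop. Release, rise, and go to the handle.

```bash
python3 -m inch '[[50,[0,0,0],[0,0,0]],[50,[0,0,0],[0,0,-2]],[50,[0,0,0],[0,0,0]],[50,[-35,0,0],[0,0,0]],[50,[-40,0,0],[0,0,0]],[50,[-35,0,0],[0,0,0]],[50,[0,0,0],[-10,0,0]],[50,[0,0,0],[-10,0,0]],[50,[0,0,0],[-4,0,0]],[50,[0,0,0],[0,0,0]]]'
python3 - <<'E'
from h import *
go([.4213,.3097,.25],108.3)
E
```

```text
time: 70.55
position: [0.4377, 0.204, 0.2544]
tool_rot: [-0.11, 0.694, 0.123, 0.7]
ft_force: [-0.4, -0.1, -0.1]
grip_width: 0.0501
at [0.4377 0.204  0.2544] jawyaw 108.9 q6 -1.72 t 70.55 grip 0.0501 F [-0.4 -0.1 -0.1]
turn [ 0.6  0.7 -1. ] shift [  6.4 105.2  18.7]
```

```bash
python3 -m inch '[[45,[0,52,9],[0.5,0.7,-1]],[45,[0,52,9],[0,0,0]],[45,[0,0,0],[0,0,0]],[45,[30,0,0],[0,0,0]],[45,[0,0,0],[0,0,0]],[45,[0,0,0],[0,0,0]]]'
python3 - <<'E'
from h import *
go([.4213,.3097,.168],108.3)
shot("wrist",None); print("h",*tips("wrist","t_handle",.1805)); 
for d in imaging.cut_out("wrist","t_handle")[:1]: print(d["box"],cv2.minAreaRect(cv2.findNonZero(d["pixels"].astype(np.uint8))))
E
```

```text
time: 71.3
position: [0.424, 0.3081, 0.2256]
tool_rot: [-0.109, 0.698, 0.109, 0.699]
ft_force: [0.8, -0.4, -0.8]
grip_width: 0.0447
at [0.424  0.3081 0.2256] jawyaw 107.8 q6 -1.46 t 71.30 grip 0.0447 F [ 0.8 -0.4 -0.8]
turn [-0.5  0.1  0.1] shift [57.6  2.4 -2.2]
h ([260.7, 210.5], 0.91, [0.4197, 0.3095, 0.1805]) ([117.5, 171.5], 0.54, [0.4223, 0.2131, 0.1805]) ([145.0, 198.5], 0.49, [0.435, 0.2337, 0.1805])
[259.1, 210.7, 29.3, 74.5] ((261.0, 210.0), (74.0, 28.0), 90.0)
```

```bash
python3 -m inch '[[45,[20,2,-2],[0,0,0]],[45,[20,0,0],[0,0,0]],[45,[0,0,0],[0,0,0]]]'
python3 - <<'E'
from h import *
go([.4213,.3095,.170],108.3)
E
```

```text
time: 71.82
position: [0.4237, 0.3097, 0.1877]
tool_rot: [-0.108, 0.696, 0.109, 0.702]
ft_force: [-0.9, 0.1, -0.5]
grip_width: 0.0455
at [0.4237 0.3097 0.1877] jawyaw 107.7 q6 -1.46 t 71.83 grip 0.0455 F [-0.9  0.1 -0.5]
turn [-0.6  0.5  0. ] shift [17.7  0.5 -2.5]
```

```bash
python3 -m inch '[[45,[9,0.5,-2.5],[-0.5,0.4,0]],[45,[9,0,0],[0,0,0]],[45,[0,0,0],[0,0,0]],[8,[0,0,0],[0,0,0]],[8,[0,0,0],[0,0,0]],[8,[0,0,0],[0,0,0]],[8,[0,0,0],[0,0,0]],[8,[0,0,0],[0,0,0]],[8,[0,0,0],[0,0,0]],[8,[0,0,0],[0,0,0]]]' 40
python3 - <<'E'
from h import *
go([.4213,.3095,.170],108.3)
E
```

```text
time: 73.08
position: [0.423, 0.3104, 0.1714]
tool_rot: [-0.111, 0.696, 0.112, 0.701]
ft_force: [0.6, 1.1, -0.5]
grip_width: 0.0115
at [0.423  0.3104 0.1714] jawyaw 108.2 q6 -1.47 t 73.08 grip 0.0115 F [ 0.6  1.1 -0.5]
turn [-0.1  0.4 -0. ] shift [ 1.4 -0.4 -1.9]
```

```bash
python3 -m inch '[[8,[-4,0,0],[0,0,0]],[8,[0,0,0],[8,0,0]],[8,[0,0,0],[10,0,0]],[8,[0,0,0],[10,0,0]],[8,[0,0,0],[10,0,0]],[8,[0,0,0],[10,0,0]],[8,[0,0,0],[10,0,0]],[8,[0,0,0],[10,0,0]],[8,[0,0,0],[1,0,0]],[8,[0,0,0],[0,0,0]]]'
python3 - <<'E'
from h import *
go([.4212,.3077,.157],39)
E
```

```text
time: 74.32
position: [0.4217, 0.3067, 0.1683]
tool_rot: [0.312, 0.633, -0.316, 0.634]
ft_force: [1.5, 1.3, -8.8]
grip_width: 0.0118
at [0.4217 0.3067 0.1683] jawyaw 37.3 q6 -0.23 t 74.33 grip 0.0118 F [ 1.5  1.3 -8.8]
turn [-1.7  0.3  0.2] shift [11.3  0.3 -1.2]
```

```bash
python3 -m inch '[[8,[0,0,0],[-1,0,0]],[8,[4,0,0],[0,0,0]],[8,[4,0,0],[0,0,0]],[8,[3,0,0],[0,0,0]],[8,[0,0,0],[0,0,0]]]'
python3 -m inch '[[35,[0,0,0],[0,0,0]],[35,[0,0,0],[0,0,0]],[35,[0,0,0],[0,0,0]],[35,[-30,0,0],[0,0,0]],[35,[-40,0,0],[0,0,0]],[35,[-40,0,0],[0,0,0]],[35,[0,0,0],[0,0,0]],[35,[0,0,0],[0,0,0]]]'
python3 - <<'E'
from h import *
go([.4212,.3077,.3],39)
shot("wrist",None); p=imaging.camera_params("wrist")
print(*tips("wrist","t_handle",.166))
for z in (.166,.1785): print(z,proj("wrist",[.4213,.3082,z],p))
d=imaging.cut_out("wrist","t_handle")[0]; print(cv2.minAreaRect(cv2.findNonZero(d["pixels"].astype(np.uint8))))
shot("top",None)
print(*tips("top","peg1",.154),sep="\n"); print([ (np.round(d["box"]),round(d["confidence"],2),atz("top",d["box"][:2],.13).round(3)) for d in imaging.cut_out("top","bracket1")])
E
```

```text
time: 74.95
position: [0.4219, 0.3068, 0.1572]
tool_rot: [0.305, 0.636, -0.309, 0.638]
ft_force: [-0.1, 2.0, -3.4]
grip_width: 0.0118
time: 75.95
position: [0.4213, 0.3068, 0.2717]
tool_rot: [0.304, 0.636, -0.309, 0.638]
ft_force: [-0.6, 0.6, 0.3]
grip_width: 0.0353
at [0.4213 0.3068 0.2717] jawyaw 38.6 q6 -0.25 t 75.95 grip 0.0353 F [-0.6  0.6  0.3]
turn [-0.4  0.3  0.3] shift [-28.3   0.3  -0.6]
([255.4, 188.4], 0.59, [0.4205, 0.3061, 0.166])
0.166 [[257.45141823 186.94098338]]
0.1785 [[257.42348825 191.54667518]]
((258.0, 185.0), (56.0, 22.0), 90.0)
([204.1, 204.9], 0.89, [0.5497, 0.2216, 0.154])
([183.7, 196.4], 0.82, [0.5812, 0.294, 0.154])
([242.5, 207.8], 0.79, [0.5376, 0.0868, 0.154])
([223.7, 207.5], 0.78, [0.5395, 0.1527, 0.154])
([322.4, 222.8], 0.51, [0.4811, -0.1904, 0.154])
[(array([214., 223.,  82.,  82.]), 0.62, array([0.49 , 0.187, 0.13 ])), (array([184., 201.,  17.,  13.]), 0.6, array([0.569, 0.296, 0.13 ])), (array([382., 165.,  16.,  16.]), 0.5, array([ 0.694, -0.42 ,  0.13 ])), (array([348., 173.,  14.,  16.]), 0.48, array([ 0.665, -0.295,  0.13 ]))]
```

```bash
python3 -m inch '[[35,[-50,0,0],[0,0,0]],[35,[-50,0,0],[0,0,0]],[35,[0,-30,40],[0,0,0]],[35,[0,-30,40],[0,0,0]],[35,[0,-30,40],[0,0,0]],[35,[0,-30,40],[0,0,0]],[35,[0,-30,40],[0,0,0]],[35,[0,-25,35],[0,0,0]],[35,[0,-25,35],[0,0,0]],[35,[0,0,0],[0,0,0]],[35,[0,0,0],[0,0,0]]]'
python3 - <<'E'
from h import *
go([.45,-.1,.37],39)
a=shot("top",None); b=shot("scene",None)
l=cv2.resize(a[150:290,140:410],(800,415),interpolation=cv2.INTER_CUBIC)[:300]; l=cv2.resize(a[155:275,140:400],None,fx=1.5,fy=1.5,interpolation=cv2.INTER_CUBIC)
r=cv2.resize(b[100:235,180:340],None,fx=4,fy=4,interpolation=cv2.INTER_CUBIC)[:, :400*2]
l=cv2.resize(a[170:260,160:400],None,fx=2.6,fy=2.6,interpolation=cv2.INTER_CUBIC); r=cv2.resize(b[110:225,195:335],None,fx=3.1,fy=3.1,interpolation=cv2.INTER_CUBIC)
w=max(l.shape[1],r.shape[1]); pad=lambda i:cv2.copyMakeBorder(i,0,0,0,w-i.shape[1],cv2.BORDER_CONSTANT)
m=np.vstack([pad(l),pad(r)]); print(m.shape); cv2.imwrite("pics/fin.png",m[:600,:,::-1])
E
```

```text
time: 77.62
position: [0.4341, -0.0374, 0.3719]
tool_rot: [0.302, 0.639, -0.311, 0.636]
ft_force: [0.2, -0.1, 0.0]
grip_width: 0.0348
at [ 0.4341 -0.0374  0.3719] jawyaw 38.7 q6 -1.01 t 77.62 grip 0.0348 F [ 0.2 -0.1  0. ]
turn [-0.3  0.1  0.8] shift [  2.3 -26.6  58.8]
(590, 624, 3)
```

View pics/fin.png

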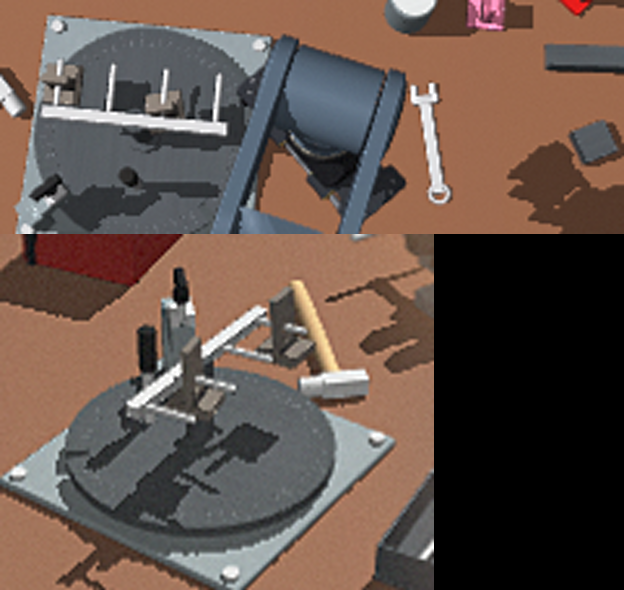

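The last picture shows both grey-brown brackets upright on pegs 1 and 3, the hanger in the spray position and the T-handle in its lock direction. No grey bracket is left on the table, and the arm touches nothing.

```bash
python3 -c "
from rig import robot; print(robot.hand_in())"
```

```text
the job is handed in; nothing more can be done
None
```

The job is done and handed in at about 78 s. I held the plunger out, swung the empty hanger to the loading stop and let the pin drop home. I then hung the two grey-brown brackets that were there on pegs 1 and 3. Last, I held the plunger out again, swung the hanger back to the spray stop and locked it.

- **Pin:** At both locks the gripped handle went down about 14 mm from held-out. Its camera position afterwards matched home: clearly at loading, and closer to home than to pin-on-disc at spray. The pull and twist joints can't be read directly, so this rests on position and force.
- **Hanger:** The grip met a firm stop both times (12 N at loading, 20–26 N at spray).
- **Brackets:** The last top and scene pictures show both hanging upright by their eyes. No grey bracket is left on the table, and the arm is clear.
- **Bench:** I did not touch the pink and red look-alikes or the other things.
- **Disagreements:** The detectors sometimes disagreed with each other by 5–10 mm or missed a thing. On the second lift off, the T-handle outline was not found, so I used its point detection and found the plunger held out. In the last top view no separate detection came back for the peg 3 bracket, but it is plainly visible in the picture.

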